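# Charge the wax pot and ready the roller unit of a sole-edge waxing station

### The job

Get the sole-edge waxing station ready for the day: unscrew the lid of the wax pot, swing it right aside, put every wax cake on the bench into the pot, then swing the lid back and screw it fully home. Also fit the handwheel fully down on the square shaft of the roller unit and press the sprung roller guard down until it clicks and stays shut. Do not knock over the ink bottle.

Things in the scene. Friction and masses are not known exactly. Their poses are not given: they have to be found in the camera images.
- wax_pot: round aluminium wax pot fixed on a grey base plate 200 x 130 mm; origin on the bench at the pot's axis; the post of the lid's arm stands 95 mm from the pot's axis along this body's +x. Rim 100 mm high, inner floor 12 mm high, inside width 106 mm, outside width 120 mm; post top 117 mm high
- pot_mouth (a point): centre of the pot's mouth, at rim height (100 mm), axes as wax_pot
- lid_pivot (a point): vertical axis of the post about which the lid's arm swings, 125 mm above the bench, 95 mm from the pot's axis
- lid_swing (a joint): swing of the lid's arm about the post, rad: 0 = lid over the pot (stop), grows clockwise seen from above up to 1.7; stays where it is left. With the lid screwed down its plug (98 mm wide, 8 mm deep) sits in the mouth and keeps the arm from swinging; above 1.2 rad the mouth is clear
- lid_screw (a joint): turn of the lid on its arm, rad: 0 = screwed home, 2.4 = fully unscrewed (stop); grows counter-clockwise seen from above; the lid rises 5 mm per rad (12 mm in all). Stays where it is left. It is held captive on the arm
- lid_grip (a point): centre of the top of the upright black grip bar on the lid, above the pot's axis when closed; bar 64 mm long along the point's x, 14 mm thick along y, 34 mm tall (from this point downwards); top at 170 mm above the bench when screwed home, 182 mm unscrewed; the 8 mm thick arm lies just below the bar (6 mm gap when screwed home, top of the arm at 130 mm)
- cake1: wax cake, ivory-coloured bar 60 mm (x) x 34 mm (y) x 24 mm (z), 50 g, origin centre of its underside as it lay at first; may be absent
- cake2: wax cake, ivory-coloured bar 60 mm (x) x 34 mm (y) x 24 mm (z), 50 g, origin centre of its underside as it lay at first; may be absent
- cake3: wax cake, ivory-coloured bar 60 mm (x) x 34 mm (y) x 24 mm (z), 50 g, origin centre of its underside as it lay at first; may be absent
- cake4: wax cake, ivory-coloured bar 60 mm (x) x 34 mm (y) x 24 mm (z), 50 g, origin centre of its underside as it lay at first; may be absent
- handwheel: handwheel, 122 mm wide black rim 12 mm thick on four spokes, dark steel square hub 40 x 40 mm, 55 mm tall, sides along its x and y; through the hub goes a square bore 19 mm wide, sides along x and y; origin on the axis at the underside; 0.35 kg
- roller_unit: green machine base 150 (x) x 220 (y) x 50 mm with the square shaft (on its -y half) and, on its +y half, a rubber roller under the guard; origin on the bench at its centre
- shaft_seat (a point): shoulder on which the fitted handwheel's underside rests, on the axis of the upright square shaft, 62 mm above the bench; shaft 16 mm square with sides along the point's x and y (any quarter turn fits), 35 mm long above this point, the last 8 mm tapering to 10 mm
- guard (a joint): roller guard, aluminium plate 115 x 76 mm hinged at its back (+x of the unit): 0 = shut, 0.65 = sprung open as at the start. A spring opens it again unless the front edge is pressed past the catch (about 10 N at the front edge); then it stays below 0.03
- guard_press (a point): point on the guard's top, on a dark pad 20 mm behind its front edge, midway across: where to press it down; moves with the guard; 93 mm above the bench when shut
- guard_hinge (a point): axis of the guard's hinge (along the unit's y), midway across, 87 mm above the bench, 95 mm from the pad along the guard
- ink_bottle: amber glass ink bottle, 56 mm wide, 130 mm tall, origin centre of its base; must stay upright
Things that resemble listed ones, but are neither listed nor needed, are in the scene too. What is shaped like the cake1 but black or orange is not meant.

How it is judged:
By the outcome, as a careful person would: the job done as asked, in the order asked, and still so for the second after the job is handed in, with the robot touching nothing.
Of cake1, cake2, cake3, cake4 only 2 to 4 are there at a start; the rules pass over those that are not, and their reading is None.
At some moment in a run one of cake1, cake2, cake3, cake4, handwheel may be knocked a few centimetres aside while the robot is not near it.
Once in a run the grip may slacken for a moment while it holds something.
It also fails if it takes over 210 s, if anything falls off the work surface, if the arm or the gripper's body presses on something with over 40 N, if the wrist force passes 120 N, or if a joint passes its speed limit or range.

### The arm

A 6-joint arm with a two-finger parallel gripper is mounted at the origin on the work surface. World frame = base frame: x ahead of the robot, y to its left, z up, the work surface at z = 0. Lengths are in m, angles in rad, forces in N, time in s.
With the tool pointing down it reaches from about 0.35 to 0.975 m from the base axis. Payload 7.1 kg.
Tool frame: the origin (TCP) lies at the very end of the fingers, on their centre line; the grasp point (between the pads) lies 19 mm behind it; z points along the fingers, y is the line along which they close (so a half turn about z gives the same grasp; the last joint's range is limited). The gripper opens to 88 mm and grips with 3 to 60 N. Pads are 20 mm wide; open, the fingers measure 115 mm over their backs; the gripper's body (75 mm by 178 mm) begins 61 mm behind the grasp point.
Start: joints at [-1.131, 0.423, 1.63, -0, 1.089, -0.019], TCP at [0.277, -0.56, 0.223] pointing down, gripper open.
Joint ranges: [-3, 3], [-0.9, 2.11], [0.09, 2.58], [-1.31, 4.45], [0.11, 2.69], [-2.54, 2.54]. Speed limits (rad/s): [2.39, 2.39, 3.01, 3.14, 3.14, 3.14].

### API

Orientations are given as a unit quaternion [w, x, y, z].
In Python, from station import * gives the robot as it stands.
- The arm moves only by the tool arm_command, never from a script. Its argument "commands" is a list of rows, each a list of 3 entries, a list of its own where there are three numbers: the shift along the tool's x, y, z as a fraction of full scale, then the turn, a rotation vector about the tool's x, y, z as a fraction of full scale, then the opening, from -1 (shut) to 1 (fully open). A call has 1 to 8 rows; each row is the pose to reach, as a shift and turn from the pose commanded when the call began, along the tool's axes at that moment, turning the shorter way round; what a row does not reach only later rows make up. Full scale, the value 1, is 120 mm for a shift and 360 degrees for a turn. A row lasts 1/8 s, in which the tool goes at most 62.5 mm and 10.7 degrees, less where a joint would pass 70% of its speed; a pose out of reach is approached as far as the arm can. A call with a number of a shift or a turn outside -1 to 1 is refused whole. A call with a gripper value outside its range is refused whole. The fingers move at their own pace and stop on an object; the grip force is fixed at half the most. Time passes only in rows, so rows that repeat a pose let the fingers close. It gives the time, the measured TCP pose, the force, the opening and the grip force at its end, in the units of the state.
- state(): the state, without advancing time (a new reading comes with each control period).
- snapshot(name): name is "scene" or "side" or "wrist"; returns the picture (400x640x3 uint8, red, green, blue); there is no depth.
- camera_info(name): a dict with "fov_y" (degrees; the focal length in pixels is half the picture's height over the tangent of half this angle, whatever the lens; pixels are square), "cx", "cy" (the principal point, pixels), "k1" (the pictures are not rectified: a ray, as slopes to the right and down, at radius r is drawn at 1 + k1 r^2 times it, then the intrinsics apply), "origin" and "orientation" of the camera in the world; the wrist camera has in their place "tool_from_camera" (4x4, takes a point from camera to tool coordinates, whose origin is the TCP and whose axes are the flange's). Camera axes: x right, y down, z forward; pixel columns grow to the right and rows downward; lengths in m; the calibration is good to about 2 mm. A picture is of the moment at which its call begins: read the wrist's pose just before it. camera_info takes no time and is no camera call.
- hand_in(): hands the job in; it is judged then, once.
The state is a dict: "time": time; "qpos": joint angles; "joint_velocities": joint speeds; "joint_torque": joint torques, N m; "position": TCP position; "tool_rot": TCP orientation; "force": force on the tool from outside, world axes, zero at the start; "moment": the same for the moment, N m; "gripper_width": opening from 0.0 (shut) to 1.0 (fully open); "grip_force": force on a finger pad.
Only numpy, scipy, OpenCV 4.12 (cv2) and the standard library are available. Lean on these libraries where they do the work, as an engineer would, in place of code of your own. Each camera call takes 0.05 s, during which the arm holds its last target. There are 200 camera calls.

## Working session

There is one attempt and no reset: what is moved stays moved. The work goes in short steps, Python scripts to look and compute and a tool call to move; the robot and the scene stay as the last step left them, time stands still between calls to the robot, and variables do not carry over. Pictures are saved under pics/ and viewed, at most 14 in all, crops included, and the job is handed in when it is done.

Besides the shell and the picture viewer there is one more tool, called by a JSON object that holds its "method" and its "body". arm_command: Moves the arm, as the interface text tells. Shift numbers are shares of 120 mm and turn numbers shares of 360 degrees, none past 1 either way. Its arguments: {"type":"object","properties":{"commands":{"type":"array","items":{"type":"array"}}},"required":["commands"]}

```bash
mkdir -p pics; ls
python3 - <<'E'
from station import *
import cv2
print(state())
for n in("scene","side","wrist"):
    print(n,camera_info(n)); cv2.imwrite(f"pics/{n}0.png",snapshot(n)[:,:,::-1])
E
```

```text
pics
{'time': 0.0, 'qpos': array([-1.13100814e+00,  4.23848108e-01,  1.63067642e+00, -3.76459209e-06,
        1.08857284e+00, -1.90454305e-02]), 'joint_velocities': array([ 0.00065164,  0.00075092, -0.00073193, -0.00051079, -0.00078005,
       -0.00087245]), 'joint_torque': array([ 2.37089705e-03, -5.44622433e+01, -2.73662406e+01,  6.45035505e-02,
        2.27964192e-02, -1.29110340e-04]), 'position': array([ 0.27657933, -0.55986568,  0.22190248]), 'tool_rot': array([-7.35423534e-04,  9.73798710e-01,  2.27410436e-01, -1.58740092e-04]), 'force': array([-0.20827349,  0.48773653,  0.35954008]), 'moment': array([ 0.02124531,  0.02134345, -0.02704934]), 'grip_force': 0.0, 'gripper_width': 1.0004759213405119}
scene {'fov_y': 56.177433259057075, 'cx': 319.0779838434342, 'cy': 200.52370379282593, 'k1': 0.02727253202271313, 'origin': array([1.00519907, 0.29553736, 0.94589367]), 'orientation': array([-0.13953713,  0.44685488,  0.84734866, -0.25069974])}
side {'fov_y': 46.06380168352672, 'cx': 325.0377898105507, 'cy': 208.94258321053303, 'k1': -0.022974804742108848, 'origin': array([-0.36604926,  0.88839375,  0.84750163]), 'orientation': array([ 0.2003533 , -0.3291388 ,  0.80181871, -0.45674168])}
wrist {'fov_y': 68.12626718175596, 'cx': 323.36199616494974, 'cy': 201.25011129463067, 'k1': -0.020373071957558313, 'tool_from_camera': array([[ 2.11349756e-04, -9.56707466e-01, -2.91051163e-01,
         7.89234022e-02],
       [ 9.99999895e-01,  8.37524685e-05,  4.50859295e-04,
        -1.45187838e-04],
       [-4.06964200e-04, -2.91051228e-01,  9.56707383e-01,
        -1.61669055e-01],
       [ 0.00000000e+00,  0.00000000e+00,  0.00000000e+00,
         1.00000000e+00]])}
```

Run:
```python
import cv2,numpy as np
for n in("scene","side"):
    cv2.imwrite(f"pics/{n}0b.png",cv2.resize(cv2.imread(f"pics/{n}0.png"),(800,500)))
```

```text
(no output)
```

View pics/scene0.png

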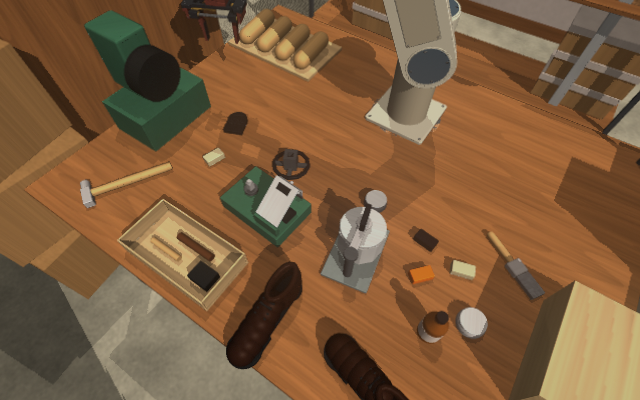

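View pics/side0.png

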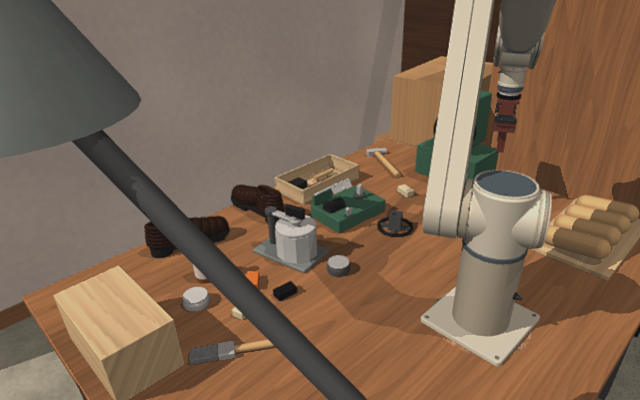

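The scene shows ivory cakes at (213,157) and (463,270), the handwheel at (291,163), the roller unit at (266,204), the pot at (360,240) and the bottle at (434,325). I'll zoom in for accuracy.

```bash
cat > h.py <<'E'
import numpy as np,cv2
from scipy.spatial.transform import Rotation as R
from station import *
def rot(q): return R.from_quat([q[1],q[2],q[3],q[0]])
def cam(name,st=None):
    c=camera_info(name); f=200/np.tan(np.radians(c["fov_y"]/2))
    if name=="wrist":
        T=np.eye(4);T[:3,:3]=rot(st["tool_rot"]).as_matrix();T[:3,3]=st["position"];T=T@c["tool_from_camera"]
        return T[:3,:3],T[:3,3],f,c["cx"],c["cy"],c["k1"]
    return rot(c["orientation"]).as_matrix(),c["origin"],f,c["cx"],c["cy"],c["k1"]
def proj(C,P):
    M,o,f,cx,cy,k=C; p=(np.atleast_2d(P)-o)@M; s=p[:,:2]/p[:,2:]; s=s*(1+k*(s**2).sum(1,keepdims=True)); return s*f+[cx,cy]
def ray(C,uv):
    M,o,f,cx,cy,k=C; d=(np.asarray(uv,float)-[cx,cy])/f; s=d.copy()
    for _ in range(10): s=d/(1+k*(s@s))
    return o,M@np.r_[s,1]
def onz(C,uv,z):
    o,d=ray(C,uv); return o+d*(z-o[2])/d[2]
def tri(obs): # [(C,uv)]
    A=np.zeros((3,3));b=np.zeros(3)
    for C,uv in obs:
        o,d=ray(C,uv);d/=np.linalg.norm(d);Q=np.eye(3)-np.outer(d,d);A+=Q;b+=Q@o
    return np.linalg.solve(A,b)
def go(pos,yaw=None,st=None):
    """tool-axis shift (fractions) and turn for TCP to pos, tool down with tool x at world angle yaw(deg, mod 180)"""
    st=st or state(); r=rot(st["tool_rot"]); sh=r.inv().apply(np.array(pos)-st["position"])/.12
    cur=np.degrees(np.arctan2(*r.as_matrix()[[1,0],0])); 
    if yaw is None: yaw=cur
    best=None
    for y in (yaw,yaw+180,yaw-180):
        t=(r.inv()*R.from_euler("ZX",[y,180],degrees=True)).as_rotvec()
        dy=(y-cur+180)%360-180; q6=np.degrees(st["qpos"][5])-dy
        if abs(q6)<140 and (best is None or abs(dy)<abs(best[0])): best=(dy,t,q6)
    print("shift",np.round(sh,3),"turn",np.round(np.degrees(best[1])/360,4),"cur yaw %.1f dy %.1f q6~%.0f"%(cur,best[0],best[2]))
def shot(name,out=None):
    st=state(); im=snapshot(name)[:,:,::-1].copy()
    if out: cv2.imwrite("pics/"+out,im)
    return st,im
E
python3 - <<'E'
from h import *
im=cv2.imread("pics/scene0.png")
cv2.imwrite("pics/s_crop.png",cv2.resize(im[130:350,190:500],None,fx=2.5,fy=2.5,interpolation=cv2.INTER_CUBIC))
cv2.imwrite("pics/side_crop.png",cv2.resize(cv2.imread("pics/side0.png")[140:340,180:440],None,fx=3,fy=3,interpolation=cv2.INTER_CUBIC))
E
```

```text
(no output)
```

View pics/s_crop.png

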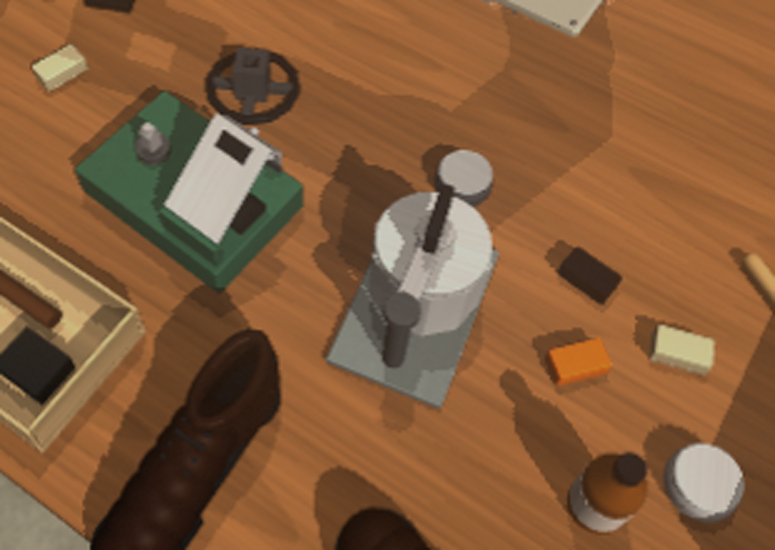

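View pics/side_crop.png

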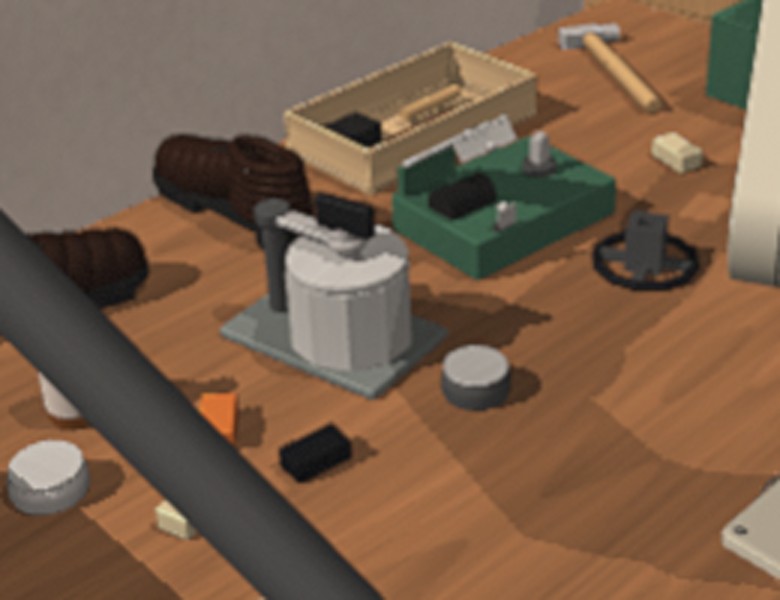

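Run:
```python
from h import *
S=cam("scene");D=cam("side")
s=lambda x,y:(190+x/2.5,130+y/2.5)
d=lambda x,y:(180+x/3,140+y/3)
z=lambda p,h:np.round(onz(S,s(*p),h)[:2],4)
for n,p,h in [("unitL",(78,170),.05),("unitT",(165,92),.05),("unitR",(302,188),.05),("unitB",(218,275),.05),("cakeA",(58,64),.024),("cakeB",(685,346),.024),
 ("bottle",(603,508),0.01),("plateL",(327,360),.0),("plateB",(440,408),0),("shaft top",(147,124),.097),("hub top",(252,58),.055),("wheelc",(252,86),.012),("jar1",(705,478),.04),("jar2",(466,172),.04),("orange",(580,357),.024),("black",(590,272),.024),("guardF1",(218,113),.14),("guardF2",(275,150),.14)]: print(n,z(p,h))
for n,a,b in [("post",(403,300),(271,207)),("gripA",(447,187),(373,210)),("gripB",(432,250),(318,197)),("shaft",(147,124),(541,134)),("hub",(252,58),(648,217))]:
  print(n,np.round(tri([(S,s(*a)),(D,d(*b))]),4))
```

```text
unitL [ 0.6632 -0.2614]
unitT [ 0.5188 -0.2524]
unitR [ 0.5378 -0.0368]
unitB [ 0.6793 -0.0475]
cakeA [ 0.5468 -0.4081]
cakeB [0.457  0.3985]
bottle [0.6531 0.3988]
plateL [0.6757 0.0916]
plateB [0.6529 0.2179]
shaft top [ 0.5911 -0.2111]
hub top [ 0.4187 -0.1952]
wheelc [ 0.4277 -0.1913]
jar1 [0.5835 0.4638]
jar2 [0.4061 0.1038]
orange [0.5311 0.3129]
black [0.4337 0.2786]
guardF1 [ 0.5575 -0.1324]
guardF2 [ 0.562  -0.0537]
post [0.6338 0.1494 0.1369]
gripA [0.5151 0.1223 0.1669]
gripB [0.5797 0.1415 0.1616]
shaft [ 0.5919 -0.2101  0.0979]
hub [ 0.4221 -0.1929  0.0614]
```

{"method": "arm_command", "body": {"commands": [[[0.3,-0.3,-0.2],[0,0,0],1],[[0.6,-0.6,-0.2],[0,0,0],1],[[0.88,-0.85,-0.2],[0,0,0],1],[[0.88,-0.85,-0.2],[0,0,0],1]]}}

```text
time: 0.65
position: [0.3268, -0.4197, 0.2466]
tool_rot: [-0.001, 0.973, 0.229, -0.0]
force: [-0.2, 0.5, -0.0]
gripper_width: 0.999
grip_force: 0.0
```

{"method": "arm_command", "body": {"commands": [[[0.4,-0.4,-0.2],[0,0,0],1],[[0.88,-0.85,-0.2],[0,0,0],1],[[0.88,-0.85,-0.2],[0,0,0],1]]}}

```text
time: 1.02
position: [0.3764, -0.2826, 0.271]
tool_rot: [0.0, 0.974, 0.228, 0.0]
force: [1.0, -1.1, -0.4]
gripper_width: 0.999
grip_force: 0.0
```

{"method": "arm_command", "body": {"commands": [[[0.4,-0.4,-0.2],[0,0,0],1],[[0.88,-0.85,-0.2],[0,0,0],1],[[0.88,-0.85,-0.2],[0,0,0],1]]}}

```text
time: 1.4
position: [0.4264, -0.1443, 0.2952]
tool_rot: [0.0, 0.974, 0.228, 0.001]
force: [0.2, -0.5, 0.1]
gripper_width: 0.998
grip_force: 0.0
```

{"method": "arm_command", "body": {"commands": [[[0.4,-0.4,-0.1],[0,0,0],1],[[0.88,-0.85,-0.2],[0,0,0],1],[[0.88,-0.85,-0.2],[0,0,0],1]]}}

```text
time: 1.78
position: [0.4765, -0.0057, 0.3194]
tool_rot: [0.0, 0.974, 0.228, 0.001]
force: [-0.2, 0.0, 0.9]
gripper_width: 1.002
grip_force: 0.0
```

{"method": "arm_command", "body": {"commands": [[[0.4,-0.4,0],[0,0,0],1],[[0.88,-0.85,0],[0,0,0],1],[[0.88,-0.85,0],[0,0,0],1],[[0.88,-0.85,0],[0,0,0],1],[[0.88,-0.85,0],[0,0,0],1]]}}

```text
time: 2.4
position: [0.5241, 0.1293, 0.3185]
tool_rot: [0.0, 0.974, 0.227, -0.0]
force: [-0.4, 0.6, 0.1]
gripper_width: 0.997
grip_force: 0.0
```

Run:
```python
from h import *
import pickle
st,im=shot("wrist","w1.png"); pickle.dump(st,open("w1.pkl","wb"));print(st["time"],st["position"],st["qpos"])
```

```text
2.4 [0.5240825  0.1293057  0.31845975] [ 2.20148764e-01  1.95972868e-01  1.71910988e+00 -5.53954132e-04
  1.22735824e+00  1.33327653e+00]
```

View pics/w1.png

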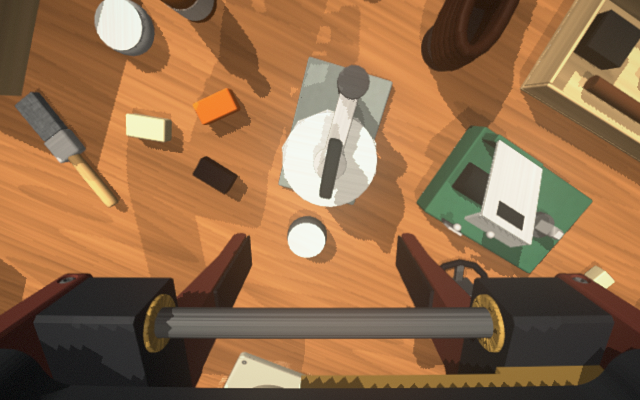

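Lid bar spans (336,141)–(327,195), the post cap is at (353,82), cake B at (148,127) and the unit at upper right with its guard.

Run:
```python
from h import *
import pickle
st=pickle.load(open("w1.pkl","rb"));C=cam("wrist",st)
for n,p,h in [("barA",(336,141),.17),("barB",(327,195),.17),("post",(352,81),.125),("lidc",(330,158),.124),("plate1",(310,57),.006),("plate2",(393,80),.006),("cakeB1",(127,116),.024),("cakeB2",(169,117),.024),("unit1",(475,126),.05),("unit2",(592,207),.05),("unit3",(534,267),.05),("bottle",(190,8),.05)]: print(n,np.round(onz(C,p,h)[:2],4))
# local bar segmentation
im=cv2.imread("pics/w1.png"); g=im.max(2)
m=np.zeros_like(g); m[138:202,312:350]=(g[138:202,312:350]<75)
n,l,s,c=cv2.connectedComponentsWithStats(m); k=1+s[1:,4].argmax(); ys,xs=np.nonzero(l==k)
print(cv2.minAreaRect(np.c_[xs,ys].astype(np.float32)), cv2.boxPoints(cv2.minAreaRect(np.c_[xs,ys].astype(np.float32))))
```

```text
barA [0.5743 0.1394]
barB [0.5183 0.122 ]
post [0.6383 0.1498]
lidc [0.55   0.1331]
plate1 [0.6548 0.2154]
plate2 [0.6814 0.0906]
cakeB1 [0.46  0.425]
cakeB2 [0.4863 0.3674]
unit1 [ 0.6727 -0.0376]
unit2 [ 0.6539 -0.2733]
unit3 [ 0.5293 -0.2563]
bottle [0.634  0.3738]Traceback (most recent call last):
  File "<stdin>", line 8, in <module>
ValueError: attempt to get argmax of an empty sequence
```

Run:
```python
from h import *
go((.545,.1305,.20),13.5)
```

```text
shift [0.162 0.067 0.988] turn [0.0001 0.0001 0.0353] cur yaw 26.2 dy -12.7 q6~89
```

{"method": "arm_command", "body": {"commands": [[[0.16,0.065,0.4],[0,0,0.02],1],[[0.16,0.065,0.8],[0,0,0.035],1],[[0.16,0.065,0.98],[0,0,0.035],0.3],[[0.16,0.065,0.98],[0,0,0.035],0.3]]}}

```text
time: 2.95
position: [0.5437, 0.1306, 0.1997]
tool_rot: [0.0, 0.993, 0.118, -0.002]
force: [-0.1, -0.9, 1.1]
gripper_width: 0.814
grip_force: 0.0
```

{"method": "arm_command", "body": {"commands": [[[0,0,0.25],[0,0,0],0],[[0,0,0.47],[0,0,0],0],[[0,0,0.47],[0,0,0],0],[[0,0,0.47],[0,0,0],-1],[[0,0,0.47],[0,0,0],-1],[[0,0,0.47],[0,0,0],-1],[[0,0,0.47],[0,0,0],-1],[[0,0,0.47],[0,0,0],-1]]}}

```text
time: 3.95
position: [0.5455, 0.1324, 0.1454]
tool_rot: [-0.0, 0.993, 0.119, 0.001]
force: [-1.1, -0.8, 5.4]
gripper_width: 0.161
grip_force: 30.0
```

Run:
```python
from h import *
s=state();print(s["position"],s["moment"],s["qpos"][5])
shot("wrist","w2.png");go((.545,.1305,.143))
```

```text
[0.54548027 0.13235679 0.14535812] [-0.20003927  0.02775958 -0.03711209] 1.5487915248722117
shift [-0.008  0.014  0.02 ] turn [ 0.     -0.0002 -0.    ] cur yaw 13.7 dy 0.0 q6~89
```

View pics/w2.png

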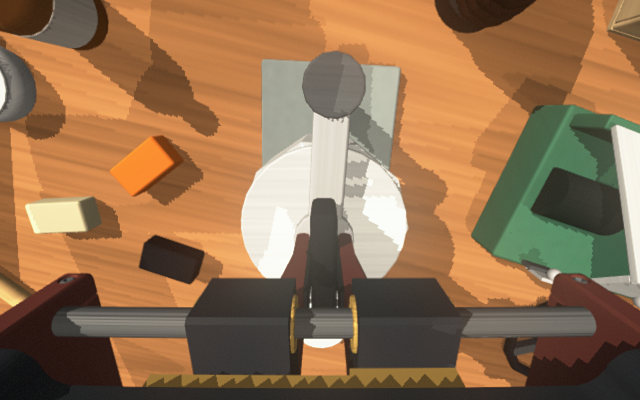

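{"method": "arm_command", "body": {"commands": [[[0,0,-0.007],[0,0,-0.027],-1],[[0,0,-0.014],[0,0,-0.054],-1],[[0,0,-0.021],[0,0,-0.081],-1],[[0,0,-0.028],[0,0,-0.108],-1],[[0,0,-0.035],[0,0,-0.135],-1],[[0,0,-0.042],[0,0,-0.162],-1],[[0,0,-0.049],[0,0,-0.189],-1],[[0,0,-0.056],[0,0,-0.216],-1]]}}

```text
time: 5.0
position: [0.545, 0.1323, 0.1521]
tool_rot: [-0.0, 0.696, 0.718, 0.0]
force: [-2.4, -0.8, 6.5]
gripper_width: 0.153
grip_force: 30.0
```

{"method": "arm_command", "body": {"commands": [[[0,0,-0.007],[0,0,-0.027],-1],[[0,0,-0.014],[0,0,-0.054],-1],[[0,0,-0.021],[0,0,-0.081],-1],[[0,0,-0.028],[0,0,-0.108],-1],[[0,0,-0.035],[0,0,-0.135],-1],[[0,0,-0.043],[0,0,-0.162],-1],[[0,0,-0.043],[0,0,-0.167],-1],[[0,0,-0.043],[0,0,-0.167],-1]]}}

```text
time: 6.0
position: [0.5444, 0.1319, 0.157]
tool_rot: [-0.001, 0.246, 0.969, -0.0]
force: [-4.1, -3.2, 7.2]
gripper_width: 0.167
grip_force: 31.3
```

Run:
```python
from h import *
s=state();print(s["position"],s["moment"],s["qpos"]);go((.545,.1305,.157))
```

```text
[0.54441868 0.13192967 0.15700574] [-0.42921326  0.4592251  -0.81525195] [ 2.16401961e-01  4.15770545e-01  1.82206370e+00  2.32803549e-04
  9.05063147e-01 -8.56758037e-01]
shift [-0.01  -0.008  0.   ] turn [-0.0001 -0.0002  0.    ] cur yaw 151.5 dy 0.0 q6~-49
```

```bash
cat >> h.py <<'E'
def swing(P,degs,n,st=None):
    "rows swinging the tool about vertical axis P by degs (CCW +), two calls"
    st=st or state(); r=rot(st["tool_rot"]); p=st["position"]
    for h in (0,1):
        for i in range(1,n//2+1):
            q=R.from_euler("z",degs*i/n,degrees=True).apply(p-np.r_[P,p[2]])+np.r_[P,p[2]]
            print(np.round(r.inv().apply(q-p)/.12,3)[:2],np.round(-degs*i/n/360,4))
        r=R.from_euler("z",degs/2,degrees=True)*r; p=q; print("--",np.round(p,4))
E
python3 -c "
from h import *
swing((.6375,.151),-95,14)"
```

```text
[0.056 0.075] 0.0188
[0.103 0.156] 0.0377
[0.14  0.243] 0.0565
[0.166 0.332] 0.0754
[0.182 0.425] 0.0942
[0.186 0.519] 0.1131
[0.18  0.612] 0.1319
-- [0.5606 0.2067 0.157 ]
[0.056 0.075] 0.0188
[0.103 0.156] 0.0377
[0.14  0.243] 0.0565
[0.166 0.332] 0.0754
[0.182 0.425] 0.0942
[0.186 0.519] 0.1131
[0.18  0.612] 0.1319
-- [0.6266 0.2454 0.157 ]
```

{"method": "arm_command", "body": {"commands": [[[0.056,0.075,0],[0,0,0.019],-1],[[0.103,0.156,0],[0,0,0.038],-1],[[0.14,0.243,0],[0,0,0.056],-1],[[0.166,0.332,0],[0,0,0.075],-1],[[0.182,0.425,0],[0,0,0.094],-1],[[0.186,0.519,0],[0,0,0.113],-1],[[0.18,0.612,0],[0,0,0.132],-1],[[0.18,0.612,0],[0,0,0.132],-1]]}}

```text
time: 7.0
position: [0.5615, 0.2062, 0.157]
tool_rot: [0.001, 0.616, 0.788, -0.001]
force: [-0.3, -7.7, 7.3]
gripper_width: 0.16
grip_force: 30.8
```

{"method": "arm_command", "body": {"commands": [[[0.056,0.075,0],[0,0,0.019],-1],[[0.103,0.156,0],[0,0,0.038],-1],[[0.14,0.243,0],[0,0,0.056],-1],[[0.166,0.332,0],[0,0,0.075],-1],[[0.182,0.425,0],[0,0,0.094],-1],[[0.186,0.519,0],[0,0,0.113],-1],[[0.18,0.612,0],[0,0,0.132],-1],[[0.18,0.612,0],[0,0,0.132],-1]]}}

```text
time: 8.0
position: [0.6269, 0.2443, 0.157]
tool_rot: [0.001, 0.881, 0.472, -0.001]
force: [-3.9, -7.6, 8.9]
gripper_width: 0.16
grip_force: 30.2
```

Run:
```python
from h import *
s=state();print(s["position"],s["moment"],s["qpos"]);go((.5,.3,.25))
```

```text
[0.62694115 0.24429788 0.15697252] [-1.2781907   0.54414419 -0.58868456] [ 0.35459924  0.56594223  1.55906288 -0.00183576  1.0188915   0.94249328]
shift [-0.201 -1.138 -0.775] turn [-0.      0.0004 -0.    ] cur yaw 56.4 dy 0.0 q6~54
```

{"method": "arm_command", "body": {"commands": [[[0,0,0],[0,0,0],0],[[0,0,0],[0,0,0],0],[[0,0,-0.4],[0,0,0],0],[[0,0,-0.75],[0,0,0],0.5],[[0.2,-0.5,-0.75],[0,0,0],0.5],[[0.2,-0.87,-0.75],[0,0,0],0.5]]}}

```text
time: 8.75
position: [0.5526, 0.3254, 0.247]
tool_rot: [-0.0, 0.881, 0.474, 0.001]
force: [0.5, -0.1, -1.0]
gripper_width: 0.745
grip_force: 0.0
```

{"method": "arm_command", "body": {"commands": [[[0.1,-0.4,0],[0,0,0],0.5],[[0.2,-0.87,0],[0,0,0],0.5],[[0.2,-0.87,0],[0,0,0],0.5],[[0.2,-0.87,0],[0,0,0],0.5]]}}

```text
time: 9.25
position: [0.4792, 0.4012, 0.2464]
tool_rot: [0.0, 0.881, 0.474, -0.0]
force: [-0.1, -1.4, 0.1]
gripper_width: 0.75
grip_force: 0.0
```

```bash
cat >> h.py <<'E'
def cakes(st,im,z=.024,amin=150):
    "ivory blobs -> world centre, long-axis yaw, sizes (top-plane approx)"
    C=cam("wrist",st) if st else cam("scene")
    hsv=cv2.cvtColor(im,cv2.COLOR_BGR2HSV); b=im.astype(int)
    m=((hsv[...,0]>=24)&(hsv[...,0]<=36)&(hsv[...,1]>25)&(hsv[...,1]<120)&(hsv[...,2]>150)).astype(np.uint8)
    n,l,s,c=cv2.connectedComponentsWithStats(m)
    for k in range(1,n):
        if s[k,4]<amin: continue
        ys,xs=np.nonzero(l==k); pts=np.array([onz(C,(x,y),z)[:2] for x,y in zip(xs,ys)])
        rr=cv2.minAreaRect((pts*1000).astype(np.float32)); bx=cv2.boxPoints(rr); e=bx[1]-bx[0] if np.linalg.norm(bx[1]-bx[0])>np.linalg.norm(bx[2]-bx[1]) else bx[2]-bx[1]
        print("px",c[k].round(),"area",s[k,4],"ctr mm",np.round(rr[0],1),"size",np.round(rr[1],1),"yaw %.1f"%(np.degrees(np.arctan2(e[1],e[0]))%180))
E
python3 - <<'E'
from h import *
st,im=shot("wrist","w3.png");print(st["position"]);cakes(st,im)
print("scene");cakes(None,cv2.imread("pics/scene0.png"),amin=60)
_,s=shot("scene","s3.png");print("now");cakes(None,s,amin=60)
E
```

```text
[0.47923282 0.40121592 0.24642831]
px [131.  16.] area 2379 ctr mm [395.  668.4] size [ 51.4 111.3] yaw 145.7
px [310. 184.] area 914 ctr mm [455.9 398. ] size [31.2 56.8] yaw 106.4
scene
px [435. 111.] area 238 ctr mm [-33.8  82.6] size [105.4  54.7] yaw 1.3
px [380. 116.] area 262 ctr mm [ 77.5 -54.2] size [77.1 86.6] yaw 90.5
px [211. 156.] area 101 ctr mm [ 547.2 -412.2] size [33.7 46.5] yaw 167.4
px [464. 268.] area 220 ctr mm [457. 397.] size [32.  54.4] yaw 106.4
px [556. 346.] area 220 ctr mm [506.  648.3] size [  5.2 252.2] yaw 179.9
px [629. 387.] area 147 ctr mm [508.9 799.8] size [78.8 12.6] yaw 0.7
px [552. 390.] area 67 ctr mm [616.3 665. ] size [ 6.7 47.1] yaw 179.6
now
px [579.  19.] area 134 ctr mm [-892.8  356.6] size [ 29.8 212.4] yaw 177.2
px [440.  19.] area 123 ctr mm [-569.7 -153.5] size [ 77.7 172.8] yaw 111.7
px [631.  41.] area 101 ctr mm [-838.2  576. ] size [473.7  19.1] yaw 17.5
px [435. 111.] area 240 ctr mm [-37.6  91. ] size [108.1  52.3] yaw 12.8
px [379. 115.] area 260 ctr mm [ 78.5 -57.7] size [81.4 76. ] yaw 88.2
px [607. 111.] area 316 ctr mm [-378.   569.5] size [ 58.9 223.5] yaw 136.7
px [605. 139.] area 377 ctr mm [-263.7  584.4] size [ 93.4 227.1] yaw 130.5
px [213. 155.] area 132 ctr mm [ 544.1 -411.3] size [32.9 54.3] yaw 165.2
px [556. 347.] area 208 ctr mm [511.4 648.5] size [  5.6 241.4] yaw 179.9
px [628. 388.] area 128 ctr mm [509.2 800.3] size [12.5 78.3] yaw 179.9
px [552. 390.] area 62 ctr mm [617.6 665.2] size [ 6.3 47. ] yaw 179.6
```

View pics/w3.png

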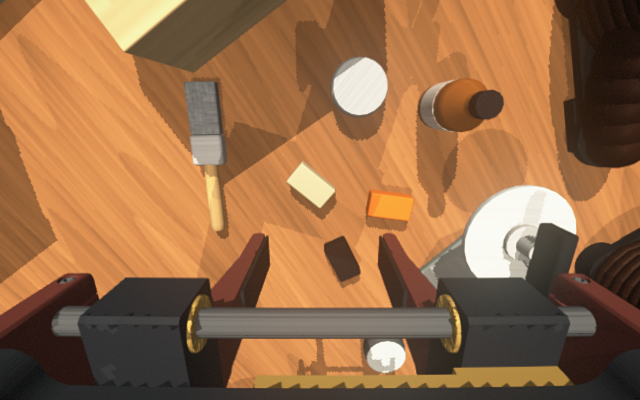

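```bash
python3 -c "
from h import *
go((.457,.398,.13),106.4)"
```

```text
shift [-0.123 -0.149  0.97 ] turn [ 0.      0.     -0.1387] cur yaw 56.5 dy 49.9 q6~22
```

{"method": "arm_command", "body": {"commands": [[[-0.06,-0.07,0.3],[0,0,-0.03],0.5],[[-0.12,-0.15,0.6],[0,0,-0.06],0.5],[[-0.12,-0.15,1.0],[0,0,-0.09],0.5],[[-0.12,-0.15,1.0],[0,0,-0.12],0.5],[[-0.12,-0.15,1.0],[0,0,-0.139],0.5],[[-0.12,-0.15,1.0],[0,0,-0.139],0.5],[[-0.12,-0.15,1.0],[0,0,-0.139],0.5]]}}

```text
time: 10.22
position: [0.457, 0.3985, 0.1266]
tool_rot: [0.0, 0.599, 0.801, 0.0]
force: [0.0, 0.5, 0.1]
gripper_width: 0.752
grip_force: 0.0
```

{"method": "arm_command", "body": {"commands": [[[0,0,0.4],[0,0,0],0.5],[[0,0,0.8],[0,0,0],0.5],[[0,0,1.0],[0,0,0],0.5],[[0,0,1.0],[0,0,0],0.5],[[0,0,1.0],[0,0,0],-1],[[0,0,1.0],[0,0,0],-1],[[0,0,1.0],[0,0,0],-1],[[0,0,1.0],[0,0,0],-1]]}}

```text
time: 11.22
position: [0.4567, 0.3994, 0.0075]
tool_rot: [0.0, 0.598, 0.802, 0.001]
force: [-0.4, -0.6, 4.6]
gripper_width: 0.386
grip_force: 30.0
```

{"method": "arm_command", "body": {"commands": [[[0,0,0],[0,0,0],-1],[[0,0,-0.3],[0,0,0],-1],[[0,0,-0.7],[0,0,0],-1],[[0,0,-1.0],[0,0,0],-1],[[0,0,-1.0],[0,0,0],-1]]}}

```text
time: 11.85
position: [0.4579, 0.4004, 0.1296]
tool_rot: [0.001, 0.598, 0.802, 0.003]
force: [-0.1, 0.2, -0.5]
gripper_width: 0.385
grip_force: 30.0
```

{"method": "arm_command", "body": {"commands": [[[0,0,-0.4],[0,0,0],-1],[[0,0,-0.7],[0,0,0],-1],[[0,0,-0.7],[0,0,0],-1]]}}

```text
time: 12.22
position: [0.4573, 0.3998, 0.2121]
tool_rot: [0.0, 0.598, 0.802, 0.002]
force: [0.4, 0.0, -0.7]
gripper_width: 0.385
grip_force: 30.0
```

```bash
python3 -c "
from h import *
print(state()['position'])
go((.545,.1305,.21))
go((.545,.1305,.21),125)
go((.545,.1305,.21),60)"
```

```text
[0.45726199 0.39982069 0.2120735 ]
shift [-2.36   0.061  0.014] turn [ 0.0005 -0.0002 -0.    ] cur yaw 106.6 dy 0.0 q6~23
shift [-2.36   0.061  0.014] turn [ 0.0006 -0.0001 -0.0512] cur yaw 106.6 dy 18.4 q6~5
shift [-2.36   0.061  0.014] turn [ 0.0004 -0.0004  0.1293] cur yaw 106.6 dy -46.6 q6~70
```

{"method": "arm_command", "body": {"commands": [[[-0.4,0,0],[0,0,0],-1],[[-0.8,0.02,0],[0,0,0],-1],[[-0.8,0.02,0],[0,0,0],-1]]}}

```text
time: 12.6
position: [0.4855, 0.3046, 0.2081]
tool_rot: [-0.001, 0.599, 0.801, -0.002]
force: [0.0, 0.1, -0.5]
gripper_width: 0.384
grip_force: 30.0
```

{"method": "arm_command", "body": {"commands": [[[-0.4,0,0],[0,0,0],-1],[[-0.8,0.02,0],[0,0,0],-1],[[-0.8,0.02,0],[0,0,0],-1]]}}

```text
time: 12.98
position: [0.5155, 0.2145, 0.2088]
tool_rot: [-0.001, 0.599, 0.801, -0.001]
force: [-0.3, 0.2, -1.2]
gripper_width: 0.382
grip_force: 30.0
```

{"method": "arm_command", "body": {"commands": [[[-0.3,0,0],[0,0,0.025],-1],[[-0.6,0.02,0],[0,0,0.05],-1],[[-0.76,0.02,0],[0,0,0.075],-1],[[-0.76,0.02,0],[0,0,0.1],-1],[[-0.76,0.02,0],[0,0,0.13],-1],[[-0.76,0.02,0],[0,0,0.16],-1],[[-0.76,0.02,0],[0,0,0.199],-1],[[-0.76,0.02,0],[0,0,0.199],-1]]}}

```text
time: 13.98
position: [0.5432, 0.1312, 0.2092]
tool_rot: [-0.0, 0.954, 0.299, -0.001]
force: [0.2, 0.6, -1.1]
gripper_width: 0.383
grip_force: 30.0
```

```bash
python3 -c "
from h import *
s=state();print(s['position'],s['qpos'])
go((.5447,.1305,.1),35)
shot('wrist','w4.png')"
```

```text
[0.54324817 0.13119966 0.20921758] [2.15410760e-01 3.44124767e-01 1.78772859e+00 5.67174096e-04
 1.01155800e+00 1.17870002e+00]
shift [0.008 0.013 0.91 ] turn [-0.0002  0.0002 -0.0006] cur yaw 34.8 dy 0.2 q6~67
```

View pics/w4.png

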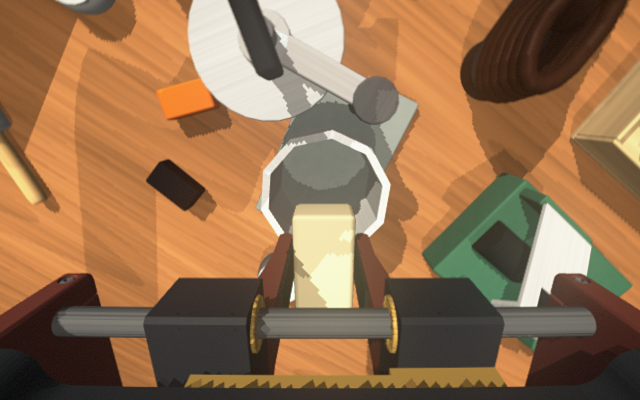

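```bash
python3 -c "
from h import *
C=cam('wrist',state())
a=np.radians(np.arange(0,360,45)+12)
print(proj(C,np.c_[.5447+.06*np.cos(a),.1305+.06*np.sin(a),0*a+.1]).round())"
```

```text
[[351. 138.]
 [300. 137.]
 [266. 173.]
 [268. 219.]
 [302. 249.]
 [348. 250.]
 [382. 220.]
 [385. 173.]]
```

{"method": "arm_command", "body": {"commands": [[[0.01,0.01,0.3],[0,0,0],-1],[[0.01,0.01,0.6],[0,0,0],-1],[[0.01,0.01,0.7],[0,0,0],-1],[[0.01,0.01,0.7],[0,0,0],-1]]}}

```text
time: 14.52
position: [0.5451, 0.1299, 0.1257]
tool_rot: [-0.0, 0.954, 0.301, -0.001]
force: [0.2, -0.1, -0.2]
gripper_width: 0.385
grip_force: 30.0
```

{"method": "arm_command", "body": {"commands": [[[0,0,0.3],[0,0,0],-1],[[0,0,0.6],[0,0,0],-1],[[0,0,0.7],[0,0,0],-1],[[0,0,0.7],[0,0,0],-1],[[0,0,0.7],[0,0,0],0.15],[[0,0,0.7],[0,0,0],0.15],[[0,0,0.7],[0,0,0],0.15]]}}

```text
time: 15.4
position: [0.5462, 0.1294, 0.0434]
tool_rot: [0.0, 0.954, 0.3, 0.001]
force: [-0.4, 0.2, 0.1]
gripper_width: 0.576
grip_force: 0.0
```

{"method": "arm_command", "body": {"commands": [[[0,0,-0.4],[0,0,0],0.15],[[0,0,-0.8],[0,0,0],0.15],[[0,0,-1.0],[0,0,0],0.15],[[0,0,-1.0],[0,0,0],0.5]]}}

```text
time: 15.9
position: [0.547, 0.1296, 0.1647]
tool_rot: [0.0, 0.954, 0.3, 0.002]
force: [-0.6, -0.3, 0.4]
gripper_width: 0.652
grip_force: 0.0
```

{"method": "arm_command", "body": {"commands": [[[0,0,-0.4],[0,0,0],0.5],[[0,0,-0.8],[0,0,0],0.5],[[0,0,-0.8],[0,0,0],0.5]]}}

```text
time: 16.27
position: [0.5474, 0.1297, 0.2608]
tool_rot: [0.0, 0.954, 0.3, 0.003]
force: [0.2, 0.5, -0.3]
gripper_width: 0.75
grip_force: 0.0
```

```bash
python3 -c "
from h import *
s=state();print(s['position'],s['qpos'])
go((.5447,-.32,.25))
st,im=shot('wrist','w5.png'); cakes(st,im)
_,im=shot('scene','s5.png'); cakes(None,im,amin=60)"
```

```text
[0.54738967 0.12969335 0.26084754] [ 2.11491160e-01  2.86017904e-01  1.73835034e+00 -1.20067904e-05
  1.11193852e+00  1.17270574e+00]
shift [-2.164  3.059  0.086] turn [ 0.0003 -0.0008 -0.    ] cur yaw 34.9 dy 0.0 q6~67
px [603. 103.] area 213 ctr mm [ 837.1 -117.7] size [114.6   3.7] yaw 0.0
px [599. 156.] area 506 ctr mm [ 790.3 -191.7] size [ 30.7 150.7] yaw 90.2
px [432.  58.] area 116 ctr mm [-384.6  -66.6] size [489.2  15.3] yaw 15.0
px [397.  66.] area 934 ctr mm [-191.2 -144.3] size [152.6 222.3] yaw 102.4
px [435.  77.] area 103 ctr mm [-2.424e+02  2.000e-01] size [232.7  24.3] yaw 13.0
px [434. 112.] area 267 ctr mm [-25.8  81.7] size [123.   56.8] yaw 1.3
px [213. 155.] area 138 ctr mm [ 545.  -411.6] size [32.9 52.4] yaw 165.2
px [556. 347.] area 210 ctr mm [512.4 648.4] size [  5.5 243.4] yaw 179.9
px [628. 389.] area 127 ctr mm [514.5 800.5] size [12.8 68. ] yaw 179.0
px [551. 391.] area 65 ctr mm [618.2 664.9] size [ 6.9 45.8] yaw 179.6
```

{"method": "arm_command", "body": {"commands": [[[-0.27,0.38,0],[0,0,0],0.5],[[-0.54,0.765,0],[0,0,0],0.5],[[-0.54,0.765,0],[0,0,0],0.5]]}}

```text
time: 16.75
position: [0.5436, 0.014, 0.256]
tool_rot: [-0.0, 0.955, 0.298, -0.002]
force: [0.2, 0.2, -0.2]
gripper_width: 0.748
grip_force: 0.0
```

{"method": "arm_command", "body": {"commands": [[[-0.27,0.38,0],[0,0,0],0.5],[[-0.54,0.765,0],[0,0,0],0.5],[[-0.54,0.765,0],[0,0,0],0.5]]}}

```text
time: 17.12
position: [0.5437, -0.0973, 0.2566]
tool_rot: [-0.001, 0.954, 0.298, -0.001]
force: [0.6, -0.2, -0.1]
gripper_width: 0.748
grip_force: 0.0
```

{"method": "arm_command", "body": {"commands": [[[-0.27,0.38,0],[0,0,0],0.5],[[-0.54,0.765,0],[0,0,0],0.5],[[-0.54,0.765,0],[0,0,0],0.5]]}}

```text
time: 17.5
position: [0.5437, -0.2088, 0.257]
tool_rot: [-0.001, 0.954, 0.299, -0.001]
force: [0.4, 0.2, -0.1]
gripper_width: 0.749
grip_force: 0.0
```

{"method": "arm_command", "body": {"commands": [[[-0.27,0.38,0],[0,0,0],0.5],[[-0.54,0.765,0],[0,0,0],0.5],[[-0.54,0.765,0],[0,0,0],0.5],[[-0.54,0.765,0],[0,0,0.02],0.5],[[-0.54,0.765,0],[0,0,0.05],0.5],[[-0.54,0.765,0],[0,0,0.07],0.5],[[-0.54,0.765,0],[0,0,0.07],0.5]]}}

```text
time: 18.38
position: [0.5438, -0.3173, 0.2578]
tool_rot: [-0.001, 0.996, 0.086, -0.001]
force: [-0.1, -0.9, 0.4]
gripper_width: 0.75
grip_force: 0.0
```

```bash
python3 -c "
from h import *
import pickle
st,im=shot('wrist','w6.png'); print(st['position'],st['qpos']);cakes(st,im); pickle.dump(st,open('w6.pkl','wb'))"
```

```text
[ 0.54376875 -0.31725714  0.25776924] [-5.47383614e-01  3.94574801e-01  1.58732445e+00  7.20553959e-04
  1.16148927e+00  8.50164081e-01]
px [522.  60.] area 1125 ctr mm [ 725.5 -535.5] size [ 11.1 173.8] yaw 150.8
px [392. 183.] area 996 ctr mm [ 543.7 -412.1] size [33.2 58.2] yaw 165.1
```

View pics/w6.png

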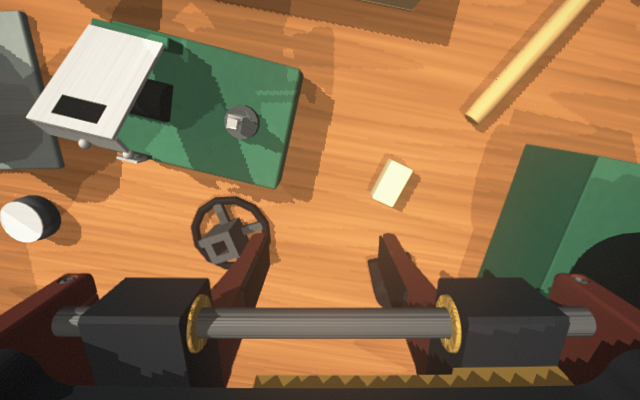

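Cake A is at (392,183), the shaft top around (232,121), hub top around (220,246), and the guard pad at (79,108). Grabbing cake A first.

```bash
python3 -c "
from h import *
go((.5437,-.412,.13),165)
st=state();C=cam('wrist',st)
for n,p,h in [('shaft top',(232,121),.097),('hub',(220,246),.055),('u1',(302,71),.05),('u2',(277,187),.05),('u3',(113,20),.05),('pad',(79,108),.14)]: print(n,onz(C,p,h).round(4))
im=cv2.imread('pics/w6.png')
cv2.imwrite('pics/w6c.png',cv2.resize(im[80:275,150:310],None,fx=3,fy=3,interpolation=cv2.INTER_CUBIC))
"
```

```text
shift [-0.136  0.775  1.065] turn [-0.0002  0.0002  0.0694] cur yaw 10.0 dy -25.0 q6~74
shaft top [ 0.5952 -0.2107  0.097 ]
hub [ 0.4253 -0.1964  0.055 ]
u1 [ 0.6613 -0.272   0.05  ]
u2 [ 0.5191 -0.2615  0.05  ]
u3 [ 0.6784 -0.055   0.05  ]
pad [ 0.5866 -0.0831  0.14  ]
```

View pics/w6c.png

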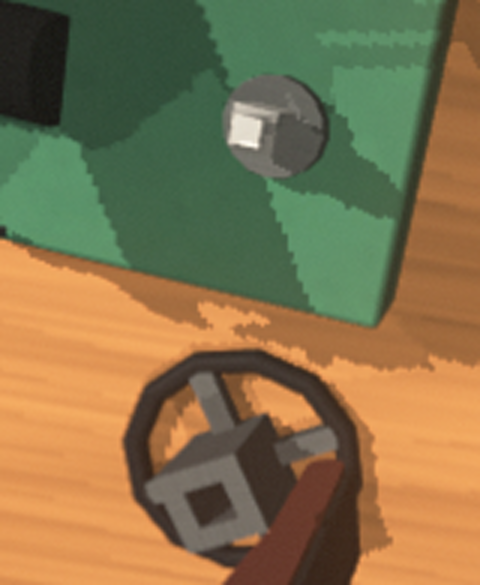

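{"method": "arm_command", "body": {"commands": [[[-0.07,0.4,0.3],[0,0,0.023],0.5],[[-0.135,0.775,0.6],[0,0,0.046],0.5],[[-0.135,0.775,1.0],[0,0,0.07],0.5],[[-0.135,0.775,1.0],[0,0,0.07],0.5],[[-0.135,0.775,1.0],[0,0,0.07],0.5]]}}

```text
time: 19.05
position: [0.5441, -0.414, 0.1399]
tool_rot: [0.0, 0.991, -0.132, 0.0]
force: [0.2, -0.4, 1.5]
gripper_width: 0.747
grip_force: 0.0
```

{"method": "arm_command", "body": {"commands": [[[0,0,0.4],[0,0,0],0.5],[[0,0,0.8],[0,0,0],0.5],[[0,0,1.0],[0,0,0],0.5],[[0,0,1.0],[0,0,0],0.5]]}}

```text
time: 19.55
position: [0.5433, -0.4141, 0.0186]
tool_rot: [-0.0, 0.991, -0.134, -0.0]
force: [0.2, -0.5, -0.2]
gripper_width: 0.75
grip_force: 0.0
```

{"method": "arm_command", "body": {"commands": [[[0,0,0.085],[0,0,0],0.5],[[0,0,0.085],[0,0,0],0.5],[[0,0,0.085],[0,0,0],-1],[[0,0,0.085],[0,0,0],-1],[[0,0,0.085],[0,0,0],-1],[[0,0,0.085],[0,0,0],-1],[[0,0,-0.3],[0,0,0],-1],[[0,0,-0.9],[0,0,0],-1]]}}

```text
time: 20.55
position: [0.5418, -0.4135, 0.1161]
tool_rot: [-0.001, 0.991, -0.135, -0.002]
force: [0.9, -0.5, 0.4]
gripper_width: 0.382
grip_force: 30.0
```

{"method": "arm_command", "body": {"commands": [[[0,0,-0.4],[0,0,0],-1],[[0,0,-0.8],[0,0,0],-1],[[0,0,-0.9],[0,0,0],-1],[[0,0,-0.9],[0,0,0],-1]]}}

```text
time: 21.05
position: [0.5431, -0.4145, 0.2251]
tool_rot: [0.0, 0.991, -0.135, 0.0]
force: [-0.7, 0.2, 0.2]
gripper_width: 0.38
grip_force: 30.0
```

```bash
python3 -c "
from h import *
s=state();print(s['position'],s['qpos'])
go((.5447,.131,.22))
go((.5447,.131,.22),35)"
```

```text
[ 0.54308122 -0.41448623  0.22505374] [-6.69324324e-01  5.05976582e-01  1.48910474e+00  3.57344097e-06
  1.14598524e+00  1.17149485e+00]
shift [-1.2   -4.385  0.041] turn [ 0.     -0.0001 -0.    ] cur yaw -15.5 dy 0.0 q6~67
shift [-1.2   -4.385  0.041] turn [ 1.000e-04 -1.000e-04 -1.402e-01] cur yaw -15.5 dy 50.5 q6~17
```

{"method": "arm_command", "body": {"commands": [[[-0.12,-0.44,0],[0,0,0],-1],[[-0.24,-0.877,0],[0,0,0],-1],[[-0.24,-0.877,0],[0,0,0],-1]]}}

```text
time: 21.42
position: [0.542, -0.3016, 0.2223]
tool_rot: [-0.001, 0.991, -0.133, -0.003]
force: [0.2, -0.5, -0.5]
gripper_width: 0.383
grip_force: 30.0
```

{"method": "arm_command", "body": {"commands": [[[-0.12,-0.44,0],[0,0,0],-1],[[-0.24,-0.877,0],[0,0,0],-1],[[-0.24,-0.877,0],[0,0,0],-1]]}}

```text
time: 21.8
position: [0.5429, -0.1941, 0.2233]
tool_rot: [-0.0, 0.991, -0.133, -0.002]
force: [0.1, 0.8, 0.2]
gripper_width: 0.382
grip_force: 30.0
```

{"method": "arm_command", "body": {"commands": [[[-0.12,-0.44,0],[0,0,0],-1],[[-0.24,-0.877,0],[0,0,0],-1],[[-0.24,-0.877,0],[0,0,0],-1]]}}

```text
time: 22.18
position: [0.544, -0.0859, 0.2239]
tool_rot: [-0.0, 0.991, -0.133, -0.001]
force: [0.9, -0.9, -0.9]
gripper_width: 0.386
grip_force: 30.0
```

{"method": "arm_command", "body": {"commands": [[[-0.12,-0.44,0],[0,0,0],-1],[[-0.24,-0.877,0],[0,0,0],-1],[[-0.24,-0.877,0],[0,0,0],-1]]}}

```text
time: 22.55
position: [0.5449, 0.0227, 0.2243]
tool_rot: [0.0, 0.991, -0.133, -0.0]
force: [0.6, -0.2, -0.5]
gripper_width: 0.382
grip_force: 30.0
```

{"method": "arm_command", "body": {"commands": [[[-0.12,-0.44,0],[0,0,-0.028],-1],[[-0.24,-0.877,0],[0,0,-0.056],-1],[[-0.24,-0.877,0],[0,0,-0.084],-1],[[-0.24,-0.877,0],[0,0,-0.112],-1],[[-0.24,-0.877,0],[0,0,-0.14],-1],[[-0.24,-0.877,0],[0,0,-0.14],-1],[[-0.24,-0.877,0],[0,0,-0.14],-1]]}}

```text
time: 23.42
position: [0.5452, 0.1296, 0.2247]
tool_rot: [0.0, 0.955, 0.298, -0.0]
force: [0.4, 0.4, -0.8]
gripper_width: 0.38
grip_force: 30.0
```

```bash
python3 -c "
from h import *
s=state();print(s['position'],s['qpos'])
go((.5447,.131,.07),35)
_,im=shot('scene','s7.png'); cakes(None,im,amin=60)
cv2.imwrite('pics/s7c.png',cv2.resize(im[130:350,190:500],None,fx=2.5,fy=2.5,interpolation=cv2.INTER_CUBIC))"
```

```text
[0.54519366 0.12961807 0.22466759] [ 2.12348499e-01  3.26731676e-01  1.77247748e+00 -3.59953166e-04
  1.04287414e+00  1.17853879e+00]
shift [ 0.004 -0.012  1.289] turn [ 0.      0.0001 -0.001 ] cur yaw 34.7 dy 0.3 q6~67
px [419.   2.] area 114 ctr mm [-620.8 -278. ] size [ 48.3 134.4] yaw 124.6
px [436.  48.] area 90 ctr mm [-402.3  -67.2] size [506.9   4.8] yaw 13.4
px [358.  70.] area 98 ctr mm [ -99.3 -254.2] size [207.4  15.9] yaw 18.1
px [361.  79.] area 85 ctr mm [ -47.6 -213.6] size [133.   18.2] yaw 18.3
px [393.  85.] area 866 ctr mm [ -83.5 -103.9] size [132.4 198.8] yaw 102.3
px [433. 110.] area 335 ctr mm [-52.2  84.3] size [166.6  73.8] yaw 38.9
px [367. 195.] area 70 ctr mm [396.5  68.9] size [37.3 23.8] yaw 30.5
px [556. 345.] area 214 ctr mm [506.  648.3] size [  5.1 252.2] yaw 179.9
px [629. 387.] area 139 ctr mm [508.9 800.3] size [12.5 78.9] yaw 179.9
px [552. 391.] area 65 ctr mm [618.3 665.3] size [ 7.  45.8] yaw 178.4
```

View pics/s7c.png

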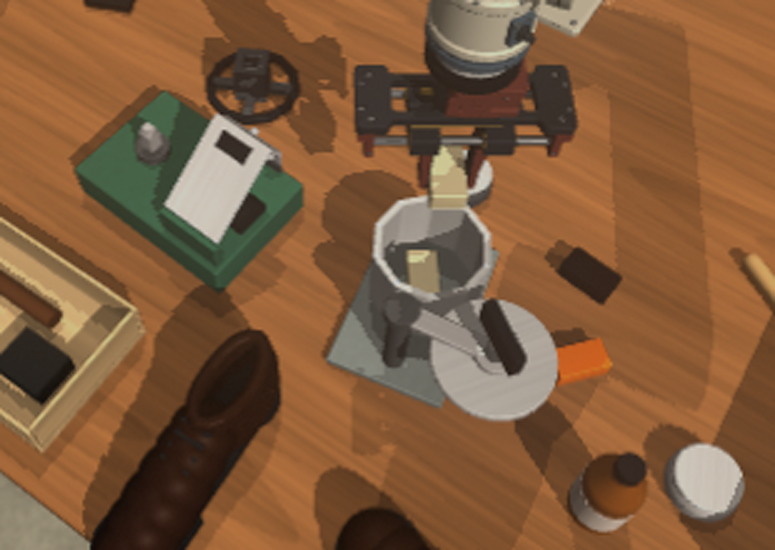

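{"method": "arm_command", "body": {"commands": [[[0,-0.01,0.4],[0,0,0],-1],[[0,-0.01,0.8],[0,0,0],-1],[[0,-0.01,0.8],[0,0,0],-1],[[0,-0.01,0.8],[0,0,0],-1]]}}

```text
time: 23.98
position: [0.5451, 0.1321, 0.1303]
tool_rot: [0.0, 0.954, 0.3, 0.001]
force: [0.4, -0.0, -0.2]
gripper_width: 0.382
grip_force: 30.0
```

{"method": "arm_command", "body": {"commands": [[[0,0,0.3],[0,0,0],-1],[[0,0,0.6],[0,0,0],-1],[[0,0,0.63],[0,0,0],-1],[[0,0,0.63],[0,0,0],-1],[[0,0,0.63],[0,0,0],0.1],[[0,0,0.63],[0,0,0],0.1],[[0,0,0.63],[0,0,0],0.1]]}}

```text
time: 24.85
position: [0.5444, 0.1321, 0.0542]
tool_rot: [0.0, 0.954, 0.3, 0.001]
force: [0.1, 0.5, -0.5]
gripper_width: 0.545
grip_force: 0.0
```

{"method": "arm_command", "body": {"commands": [[[0,0,-0.3],[0,0,0],0.1],[[0,0,-0.7],[0,0,0],0.1],[[0,0,-1.0],[0,0,0],0.1],[[0,0,-1.0],[0,0,0],0.1]]}}

```text
time: 25.35
position: [0.546, 0.1325, 0.1765]
tool_rot: [0.0, 0.954, 0.3, 0.003]
force: [-0.0, 0.8, -0.3]
gripper_width: 0.554
grip_force: 0.0
```

{"method": "arm_command", "body": {"commands": [[[0,0,-0.4],[0,0,0],0.5],[[0,0,-0.8],[0,0,0],0.5],[[0,0,-1.0],[0,0,0],0.5],[[0,0,-1.0],[0,0,0],0.5]]}}

```text
time: 25.85
position: [0.5446, 0.1321, 0.294]
tool_rot: [0.0, 0.954, 0.3, 0.001]
force: [-0.1, -0.6, -0.9]
gripper_width: 0.748
grip_force: 0.0
```

```bash
python3 -c "
from h import *
s=state();print(s['position'],s['qpos'])
_,a=shot('scene','s8.png'); _,w=shot('wrist','w8.png'); _,d=shot('side','d8.png')
b=np.hstack([cv2.resize(w,(400,250)),cv2.resize(d,(400,250))])
t=np.hstack([cv2.resize(a[180:300,330:490],(400,300)),cv2.resize(a,(400,250),)[:,:] if 0 else cv2.resize(a,(400,300))])
cv2.imwrite('pics/m8.png',np.vstack([t,b]))"
```

```text
[0.54460667 0.13212512 0.2939918 ] [2.16762021e-01 2.50405072e-01 1.70626591e+00 1.91334997e-05
 1.18276552e+00 1.17800684e+00]
```

View pics/m8.png

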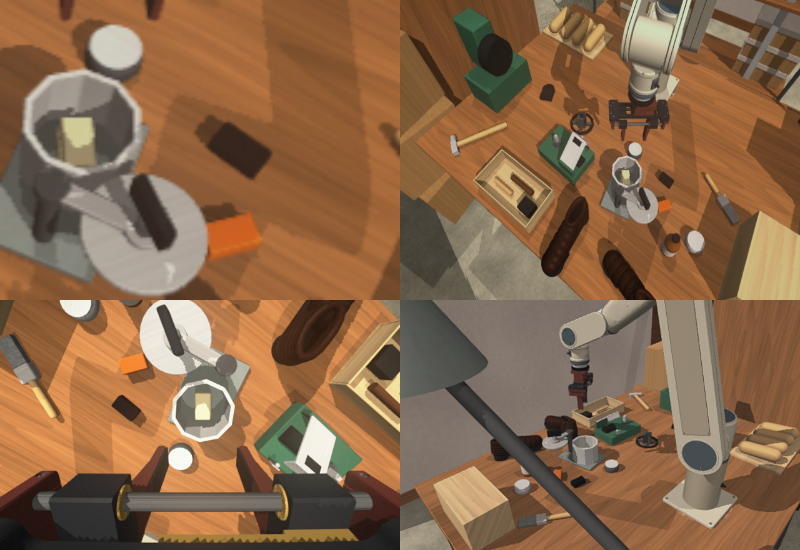

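Two cakes are stacked in the pot, and no others are visible on the bench. Now I'll close the lid.

```bash
python3 -c "
from h import *
go((.627,.2443,.20),56.4)"
```

```text
shift [ 1.113 -0.367  0.757] turn [-0.0003  0.0005 -0.0596] cur yaw 34.9 dy 21.5 q6~46
```

{"method": "arm_command", "body": {"commands": [[[0.3,-0.1,0],[0,0,0],0.3],[[0.55,-0.18,0],[0,0,0],0.3],[[0.55,-0.18,0],[0,0,0],0.3]]}}

```text
time: 26.38
position: [0.5857, 0.1885, 0.2909]
tool_rot: [-0.0, 0.954, 0.301, -0.002]
force: [-0.4, -1.4, -0.5]
gripper_width: 0.651
grip_force: 0.0
```

{"method": "arm_command", "body": {"commands": [[[0.3,-0.1,0.2],[0,0,-0.03],0.3],[[0.56,-0.185,0.5],[0,0,-0.06],0.3],[[0.56,-0.185,0.75],[0,0,-0.06],0.3],[[0.56,-0.185,0.75],[0,0,-0.06],0.3],[[0.56,-0.185,0.75],[0,0,-0.06],0.3]]}}

```text
time: 27.0
position: [0.6281, 0.2436, 0.204]
tool_rot: [0.0, 0.881, 0.473, -0.0]
force: [0.6, -0.5, 0.7]
gripper_width: 0.643
grip_force: 0.0
```

{"method": "arm_command", "body": {"commands": [[[0,0,0.2],[0,0,0],0.3],[[0,0,0.36],[0,0,0],0.3],[[0,0,0.36],[0,0,0],0.3],[[0,0,0.36],[0,0,0],-1],[[0,0,0.36],[0,0,0],-1],[[0,0,0.36],[0,0,0],-1],[[0,0,0.36],[0,0,0],-1],[[0,0,0.36],[0,0,0],-1]]}}

```text
time: 28.0
position: [0.6277, 0.2448, 0.1604]
tool_rot: [-0.001, 0.881, 0.473, -0.0]
force: [-4.2, 1.2, 3.8]
gripper_width: 0.159
grip_force: 30.0
```

```bash
python3 -c "
from h import *
s=state();print(s['position'],s['qpos'],s['moment'])
swing((.6375,.151),96,14)"
```

```text
[0.62767078 0.24479636 0.16040748] [0.35353425 0.56236567 1.55630762 0.00169228 1.02354124 0.93774957] [ 0.24728879  0.62901422 -0.41828104]
[-0.064 -0.069] -0.019
[-0.136 -0.13 ] -0.0381
[-0.214 -0.181] -0.0571
[-0.298 -0.223] -0.0762
[-0.387 -0.255] -0.0952
[-0.479 -0.276] -0.1143
[-0.572 -0.285] -0.1333
-- [0.5612 0.2065 0.1604]
[-0.064 -0.069] -0.019
[-0.136 -0.13 ] -0.0381
[-0.214 -0.181] -0.0571
[-0.298 -0.223] -0.0762
[-0.387 -0.255] -0.0952
[-0.479 -0.276] -0.1143
[-0.572 -0.285] -0.1333
-- [0.5452 0.1314 0.1604]
```

{"method": "arm_command", "body": {"commands": [[[-0.064,-0.069,0],[0,0,-0.019],-1],[[-0.136,-0.13,0],[0,0,-0.038],-1],[[-0.214,-0.181,0],[0,0,-0.057],-1],[[-0.298,-0.223,0],[0,0,-0.076],-1],[[-0.387,-0.255,0],[0,0,-0.095],-1],[[-0.479,-0.276,0],[0,0,-0.114],-1],[[-0.572,-0.285,0],[0,0,-0.133],-1],[[-0.572,-0.285,0],[0,0,-0.133],-1]]}}

```text
time: 29.0
position: [0.5599, 0.2048, 0.1604]
tool_rot: [-0.001, 0.613, 0.79, -0.001]
force: [-7.4, -2.2, 5.7]
gripper_width: 0.162
grip_force: 29.9
```

{"method": "arm_command", "body": {"commands": [[[-0.064,-0.069,0],[0,0,-0.019],-1],[[-0.136,-0.13,0],[0,0,-0.038],-1],[[-0.214,-0.181,0],[0,0,-0.057],-1],[[-0.298,-0.223,0],[0,0,-0.076],-1],[[-0.387,-0.255,0],[0,0,-0.095],-1],[[-0.479,-0.276,0],[0,0,-0.114],-1],[[-0.572,-0.285,0],[0,0,-0.133],-1],[[-0.572,-0.285,0],[0,0,-0.133],-1]]}}

```text
time: 30.0
position: [0.5441, 0.1318, 0.1604]
tool_rot: [-0.002, 0.24, 0.971, 0.001]
force: [-7.3, 8.6, 5.3]
gripper_width: 0.166
grip_force: 29.6
```

```bash
python3 -c "
from h import *
s=state();print(s['position'],s['qpos'],s['moment']);go((.5444,.1319,.157),151.5)"
```

```text
[0.54408661 0.13182504 0.16035833] [ 0.21451373  0.4110928   1.81988548  0.0044173   0.9132948  -0.87383942] [ 1.26983937  1.07248944 -0.43559213]
shift [-0.002  0.002  0.028] turn [ 0.0001 -0.0007  0.002 ] cur yaw 152.2 dy -0.7 q6~-49
```

{"method": "arm_command", "body": {"commands": [[[0,0,0.007],[0,0,0.027],-1],[[0,0,0.014],[0,0,0.054],-1],[[0,0,0.021],[0,0,0.081],-1],[[0,0,0.028],[0,0,0.108],-1],[[0,0,0.035],[0,0,0.135],-1],[[0,0,0.042],[0,0,0.162],-1],[[0,0,0.049],[0,0,0.189],-1],[[0,0,0.056],[0,0,0.216],-1]]}}

```text
time: 31.0
position: [0.5454, 0.1321, 0.1539]
tool_rot: [-0.001, 0.798, 0.603, 0.0]
force: [-3.5, 6.1, 3.5]
gripper_width: 0.159
grip_force: 30.0
```

{"method": "arm_command", "body": {"commands": [[[0,0,0.007],[0,0,0.027],-1],[[0,0,0.014],[0,0,0.054],-1],[[0,0,0.021],[0,0,0.081],-1],[[0,0,0.028],[0,0,0.108],-1],[[0,0,0.035],[0,0,0.135],-1],[[0,0,0.044],[0,0,0.162],-1],[[0,0,0.046],[0,0,0.176],-1],[[0,0,0.046],[0,0,0.176],-1]]}}

```text
time: 32.0
position: [0.546, 0.1314, 0.1484]
tool_rot: [-0.0, 0.995, 0.098, 0.0]
force: [-0.1, 4.3, 2.9]
gripper_width: 0.161
grip_force: 30.0
```

```bash
python3 -c "
from h import *
s=state();print(s['position'],s['qpos'],s['moment']);go((.5444,.1319,.145),13)"
```

```text
[0.54596583 0.13142978 0.14839888] [2.14583010e-01 4.29086199e-01 1.82551516e+00 1.07345048e-03
 8.86225972e-01 1.58916551e+00] [ 0.78842035  0.3454174  -0.0970992 ]
shift [-0.012 -0.006  0.028] turn [-0.0001 -0.0001 -0.005 ] cur yaw 11.2 dy 1.8 q6~89
```

{"method": "arm_command", "body": {"commands": [[[0,0,0.002],[0,0,0.012],-1],[[0,0,0.004],[0,0,0.025],-1],[[0,0,0.004],[0,0,0.025],-1]]}}

```text
time: 32.38
position: [0.5451, 0.1318, 0.1483]
tool_rot: [-0.0, 1.0, 0.02, -0.0]
force: [-6.7, 7.4, 9.1]
gripper_width: 0.181
grip_force: 31.6
```

```bash
python3 -c "
from h import *
s=state();print(s['position'],s['moment']);go((.5444,.1319,.145),13)"
```

```text
[0.54511442 0.13176774 0.14828099] [1.15393257 1.07739383 0.75247095]
shift [-0.006 -0.001  0.027] turn [-0.0002  0.0001 -0.0296] cur yaw 2.3 dy 10.7 q6~89
```

{"method": "arm_command", "body": {"commands": [[[0,0,0],[0,0,0],0],[[0,0,0],[0,0,0],0.3],[[0,0,0],[0,0,0],0.3],[[0,0,-0.4],[0,0,0],0.3],[[0,0,-0.8],[0,0,0],0.3],[[0,0,-1],[0,0,0],0.3],[[0,0,-1],[0,0,0],0.3]]}}

```text
time: 33.25
position: [0.5469, 0.1308, 0.2693]
tool_rot: [-0.0, 1.0, 0.019, 0.002]
force: [1.0, 0.1, -0.9]
gripper_width: 0.65
grip_force: 0.0
```

{"method": "arm_command", "body": {"commands": [[[-0.15,0.5,-0.1],[0,0,0],0.5],[[-0.25,0.92,-0.1],[0,0,0],0.5],[[-0.25,0.92,-0.1],[0,0,0],0.5]]}}

```text
time: 33.62
position: [0.5184, 0.0166, 0.2779]
tool_rot: [0.0, 1.0, 0.017, -0.001]
force: [-0.8, -0.2, -0.8]
gripper_width: 0.749
grip_force: 0.0
```

{"method": "arm_command", "body": {"commands": [[[-0.15,0.5,-0.1],[0,0,0],0.5],[[-0.25,0.92,-0.1],[0,0,0],0.5],[[-0.25,0.92,-0.1],[0,0,0],0.5]]}}

```text
time: 34.0
position: [0.4933, -0.094, 0.2903]
tool_rot: [-0.0, 1.0, 0.017, -0.001]
force: [0.1, 0.7, -0.5]
gripper_width: 0.748
grip_force: 0.0
```

{"method": "arm_command", "body": {"commands": [[[-0.15,0.5,-0.1],[0,0,0],0.5],[[-0.25,0.92,-0.1],[0,0,0],0.5],[[-0.25,0.92,-0.1],[0,0,0],0.5],[[-0.25,0.92,-0.1],[0,0,0],0.5],[[-0.25,0.92,-0.1],[0,0,0],0.5],[[-0.25,0.92,-0.1],[0,0,0],0.5]]}}

```text
time: 34.75
position: [0.4687, -0.2024, 0.3034]
tool_rot: [-0.0, 1.0, 0.02, -0.0]
force: [-0.0, -0.2, -0.3]
gripper_width: 0.746
grip_force: 0.0
```

```bash
python3 -c "
from h import *
import pickle
st,w=shot('wrist','w9.png');pickle.dump(st,open('w9.pkl','wb'));print(st['position'],st['qpos'],st['tool_rot'])
_,a=shot('scene','s9.png');_,d=shot('side','d9.png')
t=cv2.resize(w[20:260,130:490],(720,480),interpolation=cv2.INTER_CUBIC)
cv2.imwrite('pics/m9.png',np.vstack([t, np.hstack([cv2.resize(a[185:245,330:420],(180,120)),cv2.resize(d[185:265,250:340],(135,120)), np.zeros((120,405,3),np.uint8)])]))
"
```

```text
[ 0.46865543 -0.20239133  0.30335868] [-4.31060559e-01  1.62087260e-01  1.79652150e+00  1.50829582e-04
  1.18332207e+00  1.10002109e+00] [-1.36526357e-04  9.99803398e-01  1.98275344e-02 -1.21757668e-04]
```

View pics/m9.png

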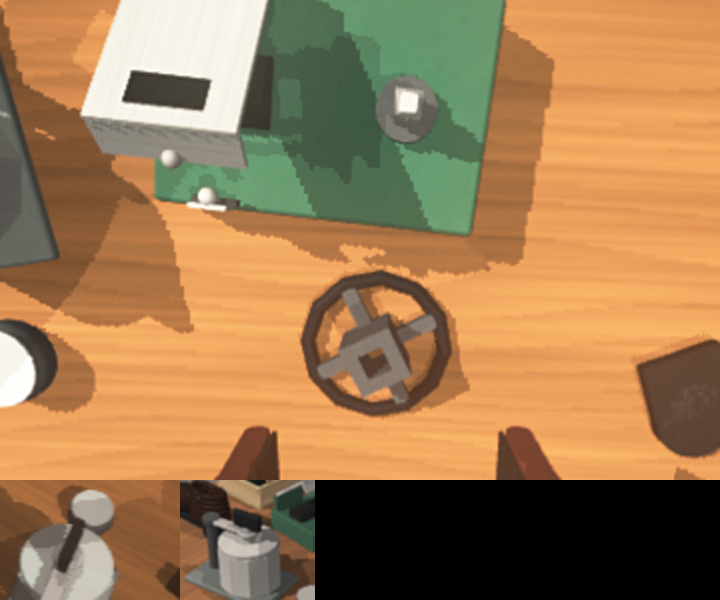

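```bash
python3 -c "
from h import *
import pickle
st=pickle.load(open('w9.pkl','rb'));C=cam('wrist',st)
p=lambda x,y:(130+x/2,20+y/2)
c=np.array([onz(C,p(*q),.055)[:2] for q in [(340,354),(396,339),(411,380),(358,397)]])
print('hub',c.round(4),c.mean(0).round(4))
for i in range(4):
  e=c[(i+1)%4]-c[i];print(np.linalg.norm(e).round(4),np.degrees(np.arctan2(e[1],e[0])).round(1)%90)
b=np.array([onz(C,p(*q),.055)[:2] for q in [(356,356),(382,347),(391,368),(366,379)]]);print('bore',b.mean(0))
r=[onz(C,p(*q),.015)[:2] for q in [(303,342),(451,342),(376,271),(376,415)]];print('rim',np.round(r,4),np.mean(r,0))
print('shaft',onz(C,p(407,101),.097).round(4),'disc',onz(C,p(407,109),.06).round(4))
t=[onz(C,p(*q),.097)[:2] for q in [(396,90),(418,91),(418,112),(396,111)]];print('tip',np.mean(t,0))
s2,_=0,0
u=[onz(C,p(*q),.05)[:2] for q in [(155,199),(470,235),(504,0)]];e=u[1]-u[0];f=u[2]-u[1]
print('unit',np.round(u,4),np.degrees(np.arctan2(e[0],-e[1])).round(2),np.degrees(np.arctan2(f[1],f[0])).round(2))
print('pad',[onz(C,p(167,90),z).round(4) for z in (.13,.145)])
im=cv2.imread('pics/w9.png');h=cv2.cvtColor(im,cv2.COLOR_BGR2HSV)
"
```

```text
hub [[ 0.428  -0.1707]
 [ 0.4408 -0.2106]
 [ 0.4103 -0.2229]
 [ 0.3955 -0.1845]] [ 0.4187 -0.1972]
0.0419 17.799999999999997
0.0329 22.0
0.0411 21.0
0.0353 23.1
bore [ 0.42251451 -0.19526212]
rim [[ 0.425  -0.1386]
 [ 0.4296 -0.255 ]
 [ 0.4831 -0.1941]
 [ 0.3656 -0.1982]] [ 0.4258348 -0.1964772]
shaft [ 0.5933 -0.2095  0.097 ] disc [ 0.5932 -0.2108  0.06  ]
tip [ 0.59324935 -0.20953587]
unit [[ 0.5312 -0.0428]
 [ 0.5155 -0.2584]
 [ 0.66   -0.2683]] -4.16 -3.91
pad [array([ 0.5899, -0.0831,  0.13  ]), array([ 0.588 , -0.0883,  0.145 ])]
```

```bash
python3 -c "
from h import *
go((.5876,-.0895,.175),-4.1)
x=np.array([.9974,-.0715,0]);H=np.array([.6594,-.0947,.087])
P=lambda t:H+x*(-.095*np.cos(t)+.006*np.sin(t))+[0,0,.095*np.sin(t)+.006*np.cos(t)]
r=R.from_euler('ZX',[-4.1,180],degrees=True);p0=np.array([.5876,-.0895,.175])
for t in (.65,.5,.4,.3,.2,.1,0,-.05): print(np.round(r.inv().apply(P(t)-p0)/.12,3))
"
```

```text
shift [ 1.028 -0.906  1.071] turn [-0.     -0.      0.0176] cur yaw 2.2 dy -6.3 q6~69
[-0.     0.     0.214]
[-0.071  0.     0.31 ]
[-0.11   0.     0.379]
[-0.142  0.     0.452]
[-0.166  0.     0.527]
[-0.183  0.     0.605]
[-0.192  0.     0.683]
[-0.193  0.     0.723]
```

{"method": "arm_command", "body": {"commands": [[[0.25,-0.25,0],[0,0,0],-1],[[0.5,-0.45,0.1],[0,0,0],-1],[[0.5,-0.45,0.1],[0,0,0],-1]]}}

```text
time: 35.28
position: [0.5272, -0.1457, 0.2907]
tool_rot: [-0.0, 1.0, 0.02, -0.0]
force: [-0.3, -0.5, 0.5]
gripper_width: 0.446
grip_force: 0.0
```

{"method": "arm_command", "body": {"commands": [[[0.3,-0.25,0],[0,0,0.01],-1],[[0.53,-0.456,0.3],[0,0,0.0176],-1],[[0.53,-0.456,0.7],[0,0,0.0176],-1],[[0.53,-0.456,0.97],[0,0,0.0176],-1],[[0.53,-0.456,0.97],[0,0,0.0176],-1],[[0.53,-0.456,0.97],[0,0,0.0176],-1]]}}

```text
time: 36.02
position: [0.5884, -0.0908, 0.1766]
tool_rot: [0.0, 0.999, -0.037, 0.001]
force: [0.3, -0.2, 0.7]
gripper_width: 0.007
grip_force: 0.0
```

```bash
python3 -c "
from h import *
go((.5876,-.0895,.175),-4.1)"
```

```text
shift [-0.007 -0.011  0.014] turn [ 0.     -0.0003 -0.0003] cur yaw -4.2 dy 0.1 q6~84
```

{"method": "arm_command", "body": {"commands": [[[0,0,0.21],[0,0,0],-1],[[-0.071,0,0.31],[0,0,0],-1],[[-0.11,0,0.38],[0,0,0],-1],[[-0.142,0,0.455],[0,0,0],-1],[[-0.166,0,0.53],[0,0,0],-1],[[-0.183,0,0.61],[0,0,0],-1],[[-0.192,0,0.69],[0,0,0],-1],[[-0.193,0,0.71],[0,0,0],-1]]}}

```text
time: 37.02
position: [0.5652, -0.0887, 0.0917]
tool_rot: [0.0, 0.999, -0.036, 0.0]
force: [-9.6, 1.7, 38.7]
gripper_width: 0.006
grip_force: 19.1
```

{"method": "arm_command", "body": {"commands": [[[0,0,-0.1],[0,0,0],-1],[[0,0,-0.4],[0,0,0],-1],[[0,0,-0.8],[0,0,0],0],[[0,0,-1],[0,0,0],0.5],[[0,0,-1],[0,0,0],0.5]]}}

```text
time: 37.65
position: [0.5657, -0.0887, 0.2114]
tool_rot: [0.0, 0.999, -0.036, 0.002]
force: [0.8, -0.5, 0.7]
gripper_width: 0.305
grip_force: 0.0
```

```bash
python3 -c "
from h import *
go((.4687,-.2024,.3034),2.2)"
```

```text
shift [-0.735  1.004 -0.769] turn [ 0.0001 -0.0006 -0.0177] cur yaw -4.2 dy 6.4 q6~78
```

{"method": "arm_command", "body": {"commands": [[[-0.3,0.3,-0.4],[0,0,0],0.5],[[-0.6,0.7,-0.77],[0,0,-0.009],0.5],[[-0.735,1.0,-0.77],[0,0,-0.0177],0.5],[[-0.735,1.0,-0.77],[0,0,-0.0177],0.5],[[-0.735,1.0,-0.77],[0,0,-0.0177],0.5],[[-0.735,1.0,-0.77],[0,0,-0.0177],0.5]]}}

```text
time: 38.4
position: [0.468, -0.2008, 0.301]
tool_rot: [-0.001, 1.0, 0.02, -0.001]
force: [0.1, 0.4, 0.3]
gripper_width: 0.749
grip_force: 0.0
```

```bash
python3 -c "
from h import *
import pickle
st,w=shot('wrist','w10.png');pickle.dump(st,open('w10.pkl','wb'));print(st['position'])
o=cv2.imread('pics/w9.png');C=cam('wrist',st);C0=cam('wrist',pickle.load(open('w9.pkl','rb')))
H=np.array([[.4235,-.196,.055]]);print(proj(C,H),proj(C0,H))
def m(a,b,x0,x1,y0,y1):
  t=cv2.matchTemplate(b,a[y0:y1,x0:x1],cv2.TM_CCOEFF_NORMED);_,v,_,l=cv2.minMaxLoc(t);return v,l[0]-x0,l[1]-y0
print('hub',m(o,w,278,360,152,232),'shaft',m(o,w,310,356,50,100))
x=np.array([.9974,-.0715,0]);h=np.array([.6594,-.0947,.087])
for t in (0,.65):
  print('pad pred',t,proj(C,h+x*(-.095*np.cos(t)+.006*np.sin(t))+[0,0,.095*np.sin(t)+.006*np.cos(t)]))
g=(w.max(2)<60).astype(np.uint8)[20:160,130:300];n,l,s,c=cv2.connectedComponentsWithStats(g)
for k in range(1,n):
  if s[k,4]>100: print(s[k],c[k]+[130,20])
"
```

```text
[ 0.46803319 -0.20081165  0.30099967]
[[318.65241042 200.46694992]] [[317.40425923 200.65686107]]
hub (0.9744181632995605, 1, 0) shaft (0.9122816920280457, 2, -1)
pad pred 0 [[230.71539057  91.84378057]]
pad pred 0.65 [[213.99622972  63.55795514]]
[  0  29  22  73 101] [139.1980198   82.18811881]
```

```bash
python3 -c "
from h import *
w=cv2.imread('pics/w10.png');o=cv2.imread('pics/w9.png')
for im in (o,w):
  v=im.max(2);g=(v<90).astype(np.uint8)[20:160,150:300];n,l,s,c=cv2.connectedComponentsWithStats(g)
  print([(s[k,2:].tolist(),(c[k]+[150,20]).round(1).tolist()) for k in range(1,n) if s[k,4]>60])
st=state()
go((.4235,-.196,.19),111)
go((.4235,-.196,.025),111)
"
```

```text
[([18, 39, 480], [259.7, 67.6]), ([43, 19, 584], [212.9, 64.9]), ([18, 35, 281], [292.8, 91.6]), ([10, 35, 105], [153.9, 134.8])]
[([28, 68, 723], [292.2, 79.3]), ([5, 40, 90], [266.2, 66.0]), ([32, 20, 509], [230.4, 91.3]), ([10, 36, 131], [153.9, 134.5])]
shift [-0.369 -0.054  0.927] turn [0.     0.0003 0.198 ] cur yaw 2.3 dy -71.3 q6~134
shift [-0.367 -0.052  2.302] turn [0.     0.0003 0.198 ] cur yaw 2.3 dy -71.3 q6~134
```

{"method": "arm_command", "body": {"commands": [[[-0.2,-0.03,0.2],[0,0,-0.027],0.5],[[-0.37,-0.053,0.4],[0,0,-0.054],0.5],[[-0.37,-0.053,0.5],[0,0,-0.081],0.5],[[-0.37,-0.053,0.5],[0,0,-0.108],0.5],[[-0.37,-0.053,0.5],[0,0,-0.135],0.5],[[-0.37,-0.053,0.5],[0,0,-0.162],0.5],[[-0.37,-0.053,0.5],[0,0,-0.19],0.5],[[-0.37,-0.053,0.5],[0,0,-0.19],0.5]]}}

```text
time: 39.45
position: [0.4236, -0.1964, 0.2419]
tool_rot: [-0.0, 0.816, 0.578, -0.0]
force: [-0.0, 0.4, -0.4]
gripper_width: 0.751
grip_force: 0.0
```

{"method": "arm_command", "body": {"commands": [[[0,0,0.2],[0,0,-0.028],0.5],[[0,0,0.5],[0,0,-0.056],0.5],[[0,0,0.8],[0,0,-0.084],0.5],[[0,0,0.8],[0,0,-0.112],0.5],[[0,0,0.8],[0,0,-0.112],0.5],[[0,0,0.8],[0,0,-0.112],0.5]]}}

```text
time: 40.2
position: [0.4238, -0.1971, 0.1466]
tool_rot: [0.0, 0.569, 0.822, 0.0]
force: [-0.3, 0.3, -0.1]
gripper_width: 0.748
grip_force: 0.0
```

```bash
python3 -c "
from h import *
go((.4235,-.196,.026),111)
st,w=shot('wrist','w11.png');C=cam('wrist',st)
# refine hub: gray (low-sat) top face
h=cv2.cvtColor(w,cv2.COLOR_BGR2HSV)
print(proj(C,[[.4235,-.196,.055]]))
"
```

```text
shift [0.01  0.    1.005] turn [ 0.0001  0.0001 -0.001 ] cur yaw 110.7 dy 0.3 q6~-47
[[324.74645953 203.16411588]]
```

{"method": "arm_command", "body": {"commands": [[[0.01,0,0.4],[0,0,0],0.5],[[0.01,0,0.8],[0,0,0],0.5],[[0.01,0,1.0],[0,0,0],0.5],[[0.01,0,1.0],[0,0,0],0.5],[[0.01,0,1.0],[0,0,0],-1],[[0.01,0,1.0],[0,0,0],-1],[[0.01,0,1.0],[0,0,0],-1],[[0.01,0,1.0],[0,0,0],-1]]}}

```text
time: 41.25
position: [0.4238, -0.1965, 0.0274]
tool_rot: [0.001, 0.567, 0.824, 0.0]
force: [-0.9, 0.7, 7.0]
gripper_width: 0.472
grip_force: 28.4
```

```bash
python3 -c "
from h import *
s=state();print(s['position'],s['moment']);go((.4235,-.196,.19))"
```

```text
[ 0.42382502 -0.19649317  0.02743868] [ 0.01136049 -0.12192579 -0.04418247]
shift [ 2.000e-03  1.000e-03 -1.355e+00] turn [0.0003 0.0003 0.    ] cur yaw 110.9 dy 0.0 q6~-47
```

{"method": "arm_command", "body": {"commands": [[[0,0,0],[0,0,0],-1],[[0,0,0],[0,0,0],-1]]}}

```text
time: 41.5
position: [0.4238, -0.1965, 0.0275]
tool_rot: [0.001, 0.567, 0.824, 0.0]
force: [-0.2, -0.1, 7.4]
gripper_width: 0.471
grip_force: 28.4
```

{"method": "arm_command", "body": {"commands": [[[0,0,-0.2],[0,0,0],-1],[[0,0,-0.6],[0,0,0],-1],[[0,0,-1.0],[0,0,0],-1],[[0,0,-1.0],[0,0,0],-1]]}}

```text
time: 42.0
position: [0.4249, -0.197, 0.1495]
tool_rot: [0.004, 0.567, 0.824, 0.001]
force: [0.5, -0.5, -3.5]
gripper_width: 0.473
grip_force: 28.5
```

```bash
python3 -c "
from h import *
import pickle
st,w=shot('wrist','w12.png');pickle.dump(st,open('w12.pkl','wb'));print(st['position'])
cv2.imwrite('pics/w12c.png',cv2.resize(w[100:300,200:440],(720,600),interpolation=cv2.INTER_CUBIC))
go((.5932,-.2101,.14),86)"
```

```text
[ 0.42486555 -0.19704781  0.14945247]
shift [-0.611  1.28   0.067] turn [0.0004 0.0003 0.0692] cur yaw 110.9 dy -24.9 q6~-22
```

View pics/w12c.png

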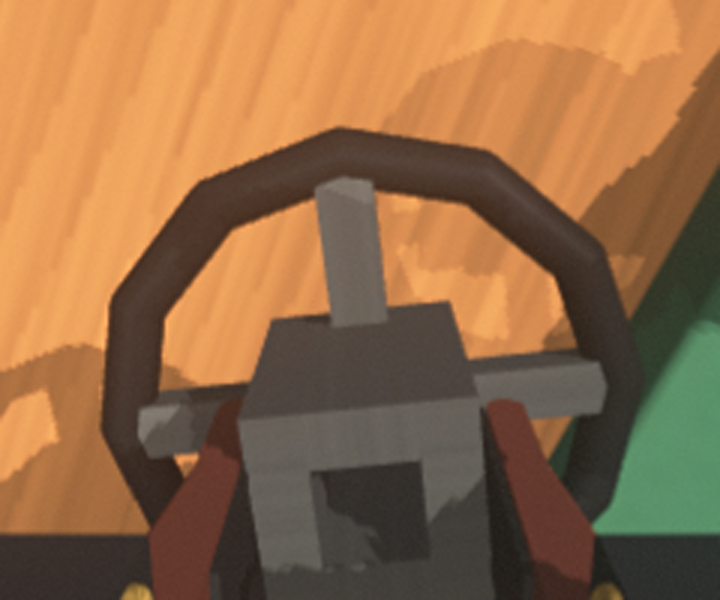

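```bash
python3 -c "
from h import *
import pickle
st=pickle.load(open('w12.pkl','rb'))
T=camera_info('wrist')['tool_from_camera'];c=camera_info('wrist')
C=(T[:3,:3],T[:3,3],200/np.tan(np.radians(c['fov_y']/2)),c['cx'],c['cy'],c['k1'])
q=lambda L,z:np.array([onz(C,(200+x/3,100+y/3),z)*1000 for x,y in L])
E=q([(240,420),(480,400)],-.028);print(E.round(1)); e=E[1]-E[0];d=np.degrees(np.arctan2(e[0],e[1]));print('len',np.linalg.norm(e),'skew',d)
b=q([(312,472),(420,460),(430,558)],-.028);print(b.round(1),'bore c',(b[0]+b[2])/2)
n=np.array([np.cos(np.radians(d)),-np.sin(np.radians(d))]);print('hub c from edge',E.mean(0)[:2]-20*n)
r=q([(340,128),(105,425),(640,380)],.027-.012);print(r.round(1))
s=q([(316,190),(330,326)],.02);f=s[0]-s[1];print('spoke',np.degrees(np.arctan2(f[1],f[0])))
"
```

```text
[[ 19.5 -22.6 -28. ]
 [ 23.1  16.7 -28. ]]
len 39.425796431190115 skew 5.176937779397953
[[ 10.  -10.9 -28. ]
 [ 12.3   7.1 -28. ]
 [ -6.5   9.1 -28. ]] bore c [  1.7657838   -0.89452295 -28.        ]
hub c from edge [ 1.36221736 -1.13618845]
[[ 62.4  -7.1  15. ]
 [ -1.3 -58.9  15. ]
 [  9.3  56.6  15. ]]
spoke -4.85022244428429
```

```bash
python3 -c "
from h import *
go((.5933,-.2114,.145),80.9)"
```

```text
shift [-0.622  1.277  0.025] turn [0.0005 0.0003 0.0834] cur yaw 110.9 dy -30.0 q6~-17
```

{"method": "arm_command", "body": {"commands": [[[-0.15,0.3,0],[0,0,0],-1],[[-0.3,0.62,0],[0,0,0],-1],[[-0.3,0.62,0],[0,0,0],-1]]}}

```text
time: 42.42
position: [0.5069, -0.2031, 0.1443]
tool_rot: [-0.0, 0.567, 0.824, -0.0]
force: [-0.8, 0.3, -4.6]
gripper_width: 0.474
grip_force: 28.5
```

{"method": "arm_command", "body": {"commands": [[[-0.15,0.3,0],[0,0,0.02],-1],[[-0.322,0.657,0.02],[0,0,0.04],-1],[[-0.322,0.657,0.02],[0,0,0.06],-1],[[-0.322,0.657,0.02],[0,0,0.0834],-1],[[-0.322,0.657,0.02],[0,0,0.0834],-1],[[-0.322,0.657,0.02],[0,0,0.0834],-1],[[-0.322,0.657,0.02],[0,0,0.0834],-1]]}}

```text
time: 43.3
position: [0.5922, -0.211, 0.1436]
tool_rot: [-0.0, 0.761, 0.649, -0.0]
force: [-0.7, 0.2, -3.3]
gripper_width: 0.473
grip_force: 28.5
```

```bash
python3 -c "
from h import *
go((.5933,-.2114,.122),80.9)
st,w=shot('wrist','w13.png');o=cv2.imread('pics/w12.png')
t=cv2.matchTemplate(w,o[200:285,270:370],cv2.TM_CCOEFF_NORMED);_,v,_,l=cv2.minMaxLoc(t);print(v,l[0]-270,l[1]-200)"
```

```text
shift [-0.002  0.01   0.18 ] turn [-0.0001 -0.      0.0002] cur yaw 81.0 dy -0.1 q6~-12
0.668677806854248 -257 79
```

{"method": "arm_command", "body": {"commands": [[[-0.002,0.009,0.08],[0,0,0],-1],[[-0.002,0.009,0.15],[0,0,0],-1],[[-0.002,0.009,0.2],[0,0,0],-1],[[-0.002,0.009,0.24],[0,0,0],-1],[[-0.002,0.009,0.24],[0,0,0],-1]]}}

```text
time: 43.98
position: [0.5934, -0.2113, 0.1146]
tool_rot: [-0.0, 0.761, 0.649, -0.0]
force: [0.3, -0.4, -3.8]
gripper_width: 0.474
grip_force: 28.5
```

{"method": "arm_command", "body": {"commands": [[[0,0,0.04],[0,0,0],-1],[[0,0,0.07],[0,0,0],-1],[[0,0,0.1],[0,0,0],-1],[[0,0,0.1],[0,0,0],-1]]}}

```text
time: 44.48
position: [0.5935, -0.2114, 0.1028]
tool_rot: [-0.0, 0.761, 0.649, -0.0]
force: [-0.4, 0.2, -3.8]
gripper_width: 0.476
grip_force: 28.5
```

```bash
python3 -c "
from h import *
s=state();print(s['position'],s['force'],s['moment']);go((.5933,-.2114,.0885),80.9)"
```

```text
[ 0.59349227 -0.21138398  0.10278355] [-0.35523379  0.21117838 -3.83118477] [-0.018369   -0.04146147 -0.00134409]
shift [-0.    -0.001  0.119] turn [-0.0001 -0.     -0.    ] cur yaw 80.9 dy 0.0 q6~-12
```

{"method": "arm_command", "body": {"commands": [[[0,0,0.04],[0,0,0],-1],[[0,0,0.08],[0,0,0],-1],[[0,0,0.11],[0,0,0],-1],[[0,0,0.13],[0,0,0],-1],[[0,0,0.13],[0,0,0],-1]]}}

```text
time: 45.1
position: [0.5936, -0.2113, 0.0894]
tool_rot: [-0.0, 0.761, 0.649, -0.0]
force: [-5.7, 3.3, 14.4]
gripper_width: 0.472
grip_force: 28.8
```

{"method": "arm_command", "body": {"commands": [[[0,0,0.12],[0,0,0],0.4],[[0,0,0.12],[0,0,0],0.4],[[0,0,0.12],[0,0,0],0.4],[[0,0,0.12],[0,0,0],0.4],[[0,0,-0.2],[0,0,0],0.4],[[0,0,-0.6],[0,0,0],0.4],[[0,0,-1.0],[0,0,0],0.4],[[0,0,-1.0],[0,0,0],0.4]]}}

```text
time: 46.1
position: [0.5955, -0.2122, 0.2114]
tool_rot: [0.003, 0.761, 0.649, 0.002]
force: [0.2, 1.1, -0.5]
gripper_width: 0.704
grip_force: 0.0
```

{"method": "arm_command", "body": {"commands": [[[0,0,-0.5],[0,0,0],0.4],[[-0.4,0,-1.0],[0,0,0],0.4],[[-1.0,0,-1.0],[0,0,0],0.4],[[-1.0,0,-1.0],[0,0,0],0.4],[[-1.0,0,-1.0],[0,0,0],0.4],[[-1.0,0,-1.0],[0,0,0],0.4]]}}

```text
time: 46.85
position: [0.5744, -0.3284, 0.3259]
tool_rot: [-0.002, 0.761, 0.649, -0.0]
force: [-0.2, 0.5, -0.6]
gripper_width: 0.692
grip_force: 0.0
```

```bash
python3 -c "
from h import *
st,w=shot('wrist','w14.png');_,a=shot('scene','s14.png');_,d=shot('side','d14.png')
print(st['position'],st['time']);C=cam('wrist',st)
S=cam('scene')
print('scene hub top pred',proj(S,[[.5932,-.2101,.117]]),'pad',proj(S,[[.5647,-.0879,.093]]))
x=np.array([.9974,-.0715,0]);print('wrist pad',proj(C,[[.5647,-.0879,.093]]),'hub',proj(C,[[.5932,-.2101,.117]]))
g=(w.max(2)<90).astype(np.uint8);n,l,s,c=cv2.connectedComponentsWithStats(g)
print([(s[k,2:].tolist(),c[k].round(1).tolist()) for k in range(1,n) if 200<s[k,4]<3000])
o=cv2.imread('pics/s8.png')
def m(x0,x1,y0,y1):
  t=cv2.matchTemplate(a,o[y0:y1,x0:x1],cv2.TM_CCOEFF_NORMED);_,v,_,q=cv2.minMaxLoc(t);return round(v,3),q[0]-x0,q[1]-y0
print('bottle',m(415,455,305,345))
b=cv2.imread('pics/scene0.png');t=cv2.matchTemplate(a,b[195:245,345:385],cv2.TM_CCOEFF_NORMED);_,v,_,q=cv2.minMaxLoc(t);print('lid vs start',v,q[0]-345,q[1]-195)
cv2.imwrite('pics/m14.png',np.vstack([cv2.resize(a[130:350,190:500],(775,400)),np.hstack([cv2.resize(w,(320,200)),cv2.resize(d[140:300,180:440],(455,200))])]))"
```

```text
[ 0.57444721 -0.32842216  0.32589657] 46.85
scene hub top pred [[247.53777163 175.92571751]] pad [[289.8467089  194.64833444]]
wrist pad [[283.01873157 -30.92058258]] hub [[324.54394639  75.62659013]]
[([48, 35, 1466], [506.8, 15.2]), ([92, 98, 2731], [326.1, 78.6]), ([14, 93, 667], [634.8, 275.1]), ([33, 37, 490], [219.2, 258.5]), ([37, 71, 1069], [257.4, 281.4])]
bottle (0.999, 0, 0)
lid vs start 0.9103118181228638 0 0
```

All 14 views are used, so the last checks are numeric only.

```bash
python3 -c "
from h import *
a=cv2.imread('pics/s14.png');b=cv2.imread('pics/scene0.png')
def blobs(im,x0,x1,y0,y1,t):
  v=im.max(2)[y0:y1,x0:x1];g=(v<t).astype(np.uint8);n,l,s,c=cv2.connectedComponentsWithStats(g);out=[]
  for k in range(1,n):
    if s[k,4]>40:
      ys,xs=np.nonzero(l==k);p=np.c_[xs,ys].astype(np.float32);vx,vy,_,_=cv2.fitLine(p,cv2.DIST_L2,0,.01,.01).ravel();out.append(((c[k]+[x0,y0]).round(1).tolist(),int(s[k,4]),round(float(np.degrees(np.arctan2(vy,vx))),1)))
  return out
for im in(b,a): print('bar',blobs(im,352,378,196,240,70)); print('guard',blobs(im,268,315,175,225,80))
p=cv2.imread('pics/d14.png');o=cv2.imread('pics/side0.png')
for n,(x0,x1,y0,y1) in dict(bar=(270,315,195,235)).items():
  t=cv2.matchTemplate(p,o[y0:y1,x0:x1],cv2.TM_CCOEFF_NORMED);_,v,_,q=cv2.minMaxLoc(t);print(n,v,q[0]-x0,q[1]-y0)
"
```

```text
bar [([364.7, 215.8], 157, -76.3)]
guard [([290.8, 176.5], 86, 0.0), ([282.9, 188.4], 88, 37.6), ([302.3, 216.5], 114, -45.5), ([288.8, 215.4], 140, -54.5)]
bar [([364.9, 215.8], 169, -72.8)]
guard [([272.3, 187.7], 134, -65.7), ([289.7, 194.9], 76, 32.1), ([302.3, 216.5], 114, -45.5), ([289.9, 216.9], 83, -45.0)]
bar 0.9754581451416016 0 0
```

```bash
python3 -c "
from station import *
print(hand_in())"
```

```text
the job is handed in; nothing more can be done
None
```

The job is handed in at about 47 s on the robot clock: both wax cakes found on the bench are in the pot, the lid is screwed back down to its stop, the handwheel is seated on the shaft, the guard is pressed shut and the bottle was not disturbed; the hand-in call gave no verdict.

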